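# Hang the glass door of a bangle showcase on its lift-off hinge

### The arm

A 6-joint arm with a two-finger parallel gripper is mounted at the origin on the work surface. World frame = base frame: x ahead of the robot, y to its left, z up, the work surface at z = 0. Lengths are in mm, angles in rad, forces in N, time in s.
With the tool pointing down it reaches from about 400 to 925 mm from the base axis. Payload 3.4 kg.
Tool frame: the origin (TCP) lies midway between the tips of the shut fingers; the grasp point (between the pads) lies 19 mm behind it; z points along the fingers, x is the direction in which the jaws open and shut, and the axes are right-handed (so a half turn about z gives the same grasp; the last joint's range is limited). The gripper opens to 85 mm and grips with 20 to 120 N. Pads are 22 mm wide; open, the fingers measure 114 mm over their backs; the gripper's body (76 mm by 85 mm) begins 54 mm behind the grasp point. The pads swing forward as they close: fully open they stand 13 mm farther back than shut.
Start: joints at [-1.359, 0.307, 1.506, -0, 1.328, -0.073], TCP at [161.531, -551.85, 231.305] pointing down, gripper open.
Joint ranges: [-3.12, 3.12], [-1.05, 2.28], [0.14, 2.33], [-1.42, 4.57], [0.1, 2.73], [-2.68, 2.68]. Speed limits (rad/s): [2.57, 2.57, 3.14, 3.14, 3.14, 3.14].

### API

Orientations are given as a unit quaternion [w, x, y, z].
In Python, from station import get_state, imaging, robot gives the robot as it stands. The module is installed in compiled form; this text tells all that it offers.
- The arm moves only by the tool apply_moves, never from a script. Its argument "steps" is a list of rows, each an object of numbers: "ax", "ay", "az": the turn, a rotation vector about the tool's x, y, z in rad; "tx", "ty", "tz": the shift along the tool's x, y, z in cm; "fingers": the closure, from 0 (fully open) to 1 (shut). A call has 1 to 5 rows; each row shifts and turns the commanded pose from where the row before left it, along the tool's axes as they then stand; what a row does not reach is not made up. A row lasts 1/8 s, in which the tool goes at most 62.5 mm and 10.7 degrees, less where a joint would pass 70% of its speed; a pose out of reach is approached as far as the arm can. A call is refused whole if a number of a shift passes 6.25 or a number of a turn 0.188, either way. A call with a gripper value outside its range is refused whole. The fingers move at their own pace and stop on an object; the grip force is fixed at half the most. Time passes only in rows, so rows that do not move let the fingers close. It gives the time, the measured TCP pose, the force and the opening at its end, in the units of the state.
- get_state(): the state, without advancing time (a new reading comes with each control period).
- imaging.capture(name): name is "scene" or "top" or "wrist"; returns the picture (420x560x3 uint8, red, green, blue); there is no depth.
- imaging.get_calibration(name): a dict with "fx", "fy", "cx", "cy" (pixels), "position" and "rotation" of the camera in the world. Camera axes: x right, y up, looking along -z (the intrinsics and any distortion apply to the point x, -y, -z); pixel columns grow to the right and rows downward; lengths in mm; the calibration is good to about 2 mm. A picture is of the moment at which its call begins: read the wrist's pose just before it. get_calibration takes no time and is no camera call; for the wrist camera it gives the pose at the moment of the call.
- robot.finish_job(): hands the job in, once; it reports no verdict.
The state is a dict: "clock": time; "joint_positions": joint angles; "qd": joint speeds; "effort": joint torques, N m; "eef_pos": TCP position; "tcp_rot": TCP orientation; "force": force on the tool from outside, world axes, zero at the start; "moment": the same for the moment, N m; "grip_width": finger opening in mm.
Only numpy, scipy, OpenCV 4.12 (cv2) and the standard library are available. Lean on these libraries where they do the work, as an engineer would, in place of code of your own. Each camera call takes 0.05 s, during which the arm holds its last target. There are 200 camera calls.

### The job

The little glass door of the bangle showcase stands in the wooden rack. Take it by its wooden handle, hang it on the showcase in the wide-open position by gently lowering both hinge knuckles onto the two hinge pins until they are fully home, then swing it gently shut against the stop and let go. Do not force the pins or knock the glass about, and leave the bangles and the red box where they are.

Things in the scene. Friction and masses are not known exactly. Their poses are not given: they have to be found in the camera images.
- showcase: Fixed glass showcase with brass edges, 160 deep (x) x 210 wide (y) x 165 high, open front facing its -x; origin at the centre of its underside. A brass carriage with two vertical hinge pins stands before the front near the +y end.
- hinge_mark (a point): Outer end of the hinge slot (axes as showcase), 94 mm before (-x) and 100 mm to +y of its origin, 36 mm up: height of the lower knuckle's underside when home. The carriage is clamped anywhere in the slot: the true hinge axis lies 4 to 36 mm to -y of this mark (exact in x). Where is not reported: find it by feel or sight. The carriage holds firm under 60 N.
- upper_mark (a point): 80 mm above hinge_mark. Two equal steel pins, diameter 8, 22 tall, tips tapered to 6.4 over 1.5, stand on the hinge axis, rising from the heights of the two marks. Each stands on a brass arm 6 thick, 13 wide, running back to the carriage plate (16 wide, 12 mm behind the axis). Beside the pins is free space, so a knuckle can be brought gently against a pin's side.
- stop_mark (a point): Middle of the front face of the wooden door stop, a strip 30 wide on the showcase front, 143 tall (axes as showcase); 170 mm to -y of hinge_mark, 5.5 mm behind the hinge axis. The shut door lies against it: its mid-plane on the hinge axis, parallel to the showcase's y, reaching from the hinge to -y. Wide open it points to the showcase's -x.
- door_handle (a point): Centre of the door's wooden handle, a plate 34 long (x) x 10 thick (y) x 40 tall standing on the top rail; grasp it from above across its thickness. Axes: x along the door to its hinge edge, y through its thickness, z up. Door: brass frame and glass, 150 wide x 130 high x 10 thick, 0.2 to 0.4 kg, balanced under the handle; underside 150 mm below this point.
- door_hinge (a point): On the knuckle axis at the lower knuckle's underside (axes as handle): 72 mm to +x of and 138 mm below the handle's centre. Two knuckles, outer diameter 17.6, bore 9.6, 20 long, the upper 80 mm above the lower. The lower must pass under the upper arm: bring the door in sideways with this point 24 to 46 mm above the mark, then lower. The hung door turns freely and sags 1 degree.
- door_edge (a point): Middle of the door's free edge, half-way up (axes as handle): 90 mm to -x of and 85 mm below the handle's centre, 162 mm from the hinge axis.
- rack: Fixed wooden rack, base 190 x 80, 12 thick, with two bars along its x, 30 tall, forming a 12 wide groove in which the door stands upright; lift it straight up at least 35 mm to clear. Origin on the underside, below the door's handle.
- kada_a: Silver-toned bangle lying flat, outer diameter 68, 10 high; origin at its underside centre. Leave alone.
- kada_b: Second silver-toned bangle, the same. Leave alone.
- bone_bangle: Carved bone bangle lying flat, outer diameter 74, 14 high; origin at its underside centre. Leave alone.
- red_box: Red lacquered jewellery box, 79 x 69 x 49 high; origin at its underside centre. Leave alone.
There are look-alikes about, which are no part of the job. What is meant by the part that bears door_handle is not black, and is the smaller of those in its own colour. There is more than one size of the rack; the job needs the larger.

How it is judged (in metres and radians):
On the way, in this order (a step that is already met when the one before it is completed fails the run):
1. the door is lifted clear of the rack (z of door_hinge in the frame of rack above 0.06 m), for 0.1 s.
2. both knuckles are fully home on the pins with the door standing at least 30 degrees open (z of door_hinge in the frame of hinge_mark between -0.003 and 0.003 m and angle between door_handle's own z axis and vertical below 0.05 rad and angle between the x axis of door_handle and the y axis of showcase, either way round above 0.52 rad and x of door_hinge in the frame of hinge_mark between -0.004 and 0.004 m and y of door_hinge in the frame of hinge_mark between -0.039 and -0.001 m), for 0.2 s.
3. the door is swung shut (angle between the x axis of door_handle and the y axis of showcase, either way round below 0.06 rad), for 0.1 s.
At the end, for the whole second after the job is handed in: Door hung with both knuckles fully home on the pins (height within 3 mm, within 4 mm of the hinge line in x, 1 to 39 mm to -y of the mark, upright within 0.05 rad), shut (parallel to the showcase front within 0.06 rad, handle over 60 mm to -y of the mark) and released (z of door_hinge in the frame of hinge_mark between -0.003 and 0.003 m and angle between door_handle's own z axis and vertical below 0.05 rad and angle between the x axis of door_handle and the y axis of showcase, either way round below 0.06 rad and y of door_handle in the frame of hinge_mark below -0.06 m and x of door_hinge in the frame of hinge_mark between -0.004 and 0.004 m and y of door_hinge in the frame of hinge_mark between -0.039 and -0.001 m); the robot touches nothing.
It fails at once if the door is pressed or knocked against the showcase or its hinge with more than 30 N (contact force between door and showcase above 30 N).
It fails at once if the robot touches the showcase or its hinge with more than 15 N (contact force between any of the arm, the fingers and showcase above 15 N).
It fails at once if a bangle or the red box is moved by more than 10 mm (distance of any of kada_a, kada_b, bone_bangle, red_box from where it was at the start of the episode above 0.01 m).
It also fails if it takes over 72 s, if anything falls off the work surface, if the arm or the gripper's body presses on something with over 40 N, if the wrist force passes 120 N, or if a joint passes its speed limit or range.

## Working session

There is one attempt and no reset: what is moved stays moved. The work goes in short steps, Python scripts to look and compute and a tool call to move; the robot and the scene stay as the last step left them, time stands still between calls to the robot, and variables do not carry over. Pictures are saved under pics/ and viewed, about 8 in all and at most 12, crops included, and the job is handed in when it is done.

Besides the shell and the picture viewer there is one more tool, called after ">>>" in YAML: its name, and indented under it one key for each argument. apply_moves: Moves the arm, as the interface text tells. Its arguments: {"type":"object","properties":{"steps":{"type":"array","items":{"type":"object","properties":{"ax":{"type":"number"},"ay":{"type":"number"},"az":{"type":"number"},"tx":{"type":"number"},"ty":{"type":"number"},"tz":{"type":"number"},"fingers":{"type":"number"}}}}},"required":["steps"]}

```bash
mkdir -p pics; ls; python3 - <<'E'
from station import get_state, imaging, robot
import cv2
for n in ("scene","top"):
    im=imaging.capture(n); cv2.imwrite(f"pics/{n}1.png",im[:,:,::-1]); print(n,imaging.get_calibration(n))
print(get_state())
E
```

```text
pics
scene {'fx': 470.0252155214051, 'fy': 470.0252155214051, 'cx': 285.54980280710583, 'cy': 206.83129333295597, 'position': array([1035.49402079,  427.70759882,  979.57555976]), 'rotation': array([0.47346939, 0.15086498, 0.2579681 , 0.8285644 ])}
top {'fx': 426.95485706289384, 'fy': 426.95485706289384, 'cx': 277.2117068179182, 'cy': 206.84312607679811, 'position': array([ 321.2841345 ,  111.25435131, 1214.45675914]), 'rotation': array([ 0.70924515,  0.06621762, -0.06241273, -0.69906451])}
{'clock': 0.1, 'joint_positions': array([-1.35952023e+00,  3.07517170e-01,  1.50755031e+00,  9.67440081e-06,
        1.32842865e+00, -7.35579137e-02]), 'qd': array([ 0.00091665, -0.002024  , -0.00372341, -0.00045383, -0.00135466,
        0.00057662]), 'effort': array([ 2.27784317e-04, -4.58528852e+01, -2.52607942e+01, -1.01507617e-04,
        5.63179856e-03,  2.23022155e-06]), 'eef_pos': array([ 161.38723353, -551.22012827,  230.45945132]), 'tcp_rot': array([-6.28621908e-04,  8.00310802e-01, -5.99584618e-01, -7.14606784e-04]), 'force': array([0.91852496, 0.2629991 , 0.69588181]), 'moment': array([-0.01190823,  0.05231718, -0.00629244]), 'grip_width': 85.54079992448173}
```

View pics/scene1.png

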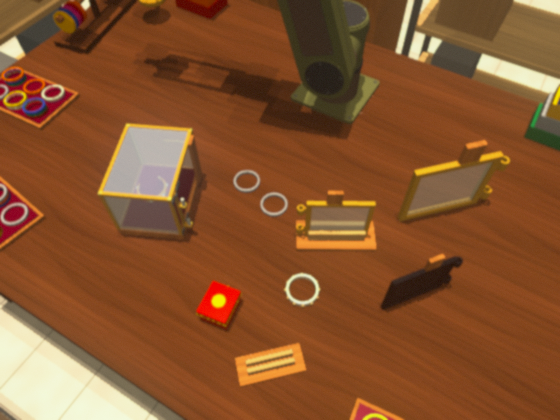

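View pics/top1.png

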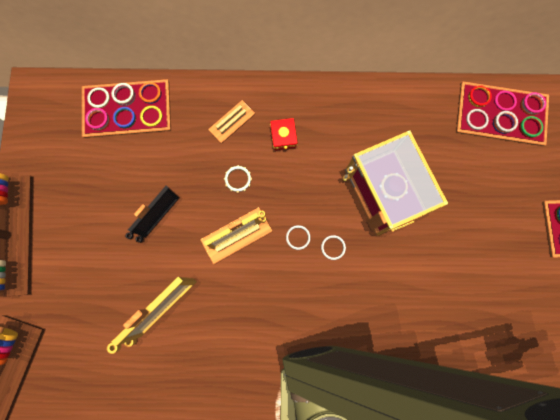

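The top view shows the door in its rack at about (237,232), with its hinge end to the right. The showcase is at (400,180) with its carriage at (348,172). I'll zoom in on both.

```bash
python3 - <<'E'
import cv2,numpy as np
t=cv2.imread("pics/top1.png");s=cv2.imread("pics/scene1.png")
def c(im,x,y): # 110x82 -> 400x300 scale 3.636
    return cv2.resize(im[y:y+82,x:x+110],(400,300),interpolation=cv2.INTER_CUBIC)
def d(im,x,y): return cv2.resize(im[y:y+110,x:x+147],(400,300),interpolation=cv2.INTER_CUBIC)
cv2.imwrite("pics/z1.png",np.vstack([np.hstack([d(t,330,125),d(s,80,120)]),np.hstack([c(t,185,195),c(s,285,180)])]))
E
```

```text
(no output)
```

View pics/z1.png

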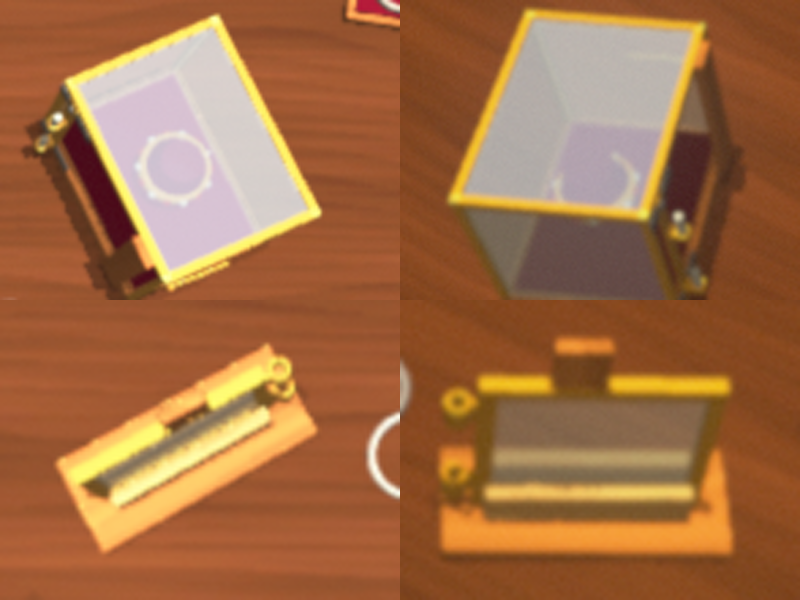

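```bash
cat > h.py <<'E'
import numpy as np
from station import imaging,get_state
from scipy.spatial.transform import Rotation as R
from scipy.optimize import least_squares
def rot(q): return R.from_quat([q[1],q[2],q[3],q[0]]).as_matrix()
def proj(c,P):
    p=(np.atleast_2d(P)-c['position'])@rot(c['rotation'])
    return np.c_[c['cx']+c['fx']*p[:,0]/-p[:,2], c['cy']-c['fy']*p[:,1]/-p[:,2]]
def place(v,L):
    L=np.atleast_2d(L);c,s=np.cos(v[2]),np.sin(v[2])
    return np.c_[v[0]+c*L[:,0]-s*L[:,1],v[1]+s*L[:,0]+c*L[:,1],L[:,2]]
def fit(views,v0,extra=0,loc=None):
    # views: list of (cal, local pts or function(v), px)
    def r(v): return np.concatenate([(proj(c,place(v,L(v) if callable(L) else L))-px).ravel() for c,L,px in views])
    s=least_squares(r,v0,loss='soft_l1',x_scale=[100,100,1]+[10]*(len(v0)-3)); return s.x,r(s.x).reshape(-1,2)
E
cat > m1.py <<'E'
from h import *
T=imaging.get_calibration('top');S=imaging.get_calibration('scene')
o=lambda p,x,y,kx,ky:np.array(p)/[kx,ky]+[x,y]-.5+.5/np.array([kx,ky])
kd=(400/147,300/110);kc=(400/110,300/82)
box=np.array([[-80,105,165],[80,105,165],[80,-105,165],[-80,-105,165.]])
pins=lambda v:np.array([[-94,100-v[3],36+80+22],[-94,100-v[3],36+22]])
pt=o([[69,80],[217,17],[320,212],[168,286]],330,125,*kd); ps=o([[250,216],[50,200],[127,12],[304,25]],80,120,*kd)
qt=o([[57,118],[43,143]],330,125,*kd); qs=o([[280,216],[295,272]],80,120,*kd)
v,r=fit([(T,box,pt),(S,box,ps),(T,pins,qt),(S,pins,qs)],[500,-150,-1.1,20]);print('showcase',v.round(3));print(r.round(1).tolist())
print('axis',place(v,pins(v))[0],'mark',place(v,[-94,100,36]))
for n,vw in(('T',[(T,box,pt),(T,pins,qt)]),('S',[(S,box,ps),(S,pins,qs)])):
    print(n,fit(vw,v)[0].round(3))
rk=np.array([[-95,40,12],[95,40,12],[95,-40,12],[-95,-40,12.]])
d=np.array([[72,0,162-38],[0,0,182]]);d2=np.array([[72,0,162-38],[72,0,162-118],[0,0,182.]])
rt=o([[57,162],[268,46],[317,128],[105,252]],185,195,*kc);dt=o([[278,67],[185,103]],185,195,*kc)
rs=o([[331,252],[41,252],[325,152]],285,180,*kc);ds=o([[59,102],[56,171],[184,46]],285,180,*kc)
rks=rk[[0,1,3]]
for lab,order_t,order_s in (('a',[0,1,2,3],None),):
    # top: far-left, far-right, near-right, near-left ; x axis -> hinge (right, -y) => +y axis is world +x (far)
    v,r=fit([(T,rk,rt),(S,rk[[0,1,3]],rs),(T,d,dt),(S,d2,ds)],[420,150,-1.1]);print('rack',v.round(3),r.round(1).tolist())
    print('T',fit([(T,rk,rt),(T,d,dt)],v)[0].round(3),'S',fit([(S,rk[[0,1,3]],rs),(S,d2,ds)],v)[0].round(3))
    print('door only T',fit([(T,d,dt)],v)[0].round(3),'S',fit([(S,d2,ds)],v)[0].round(3))
E
python3 m1.py
```

```text
showcase [ 591.136 -190.952   -1.133   17.6  ]
[[-1.8, 0.8], [-0.4, -0.6], [0.6, 0.7], [-0.7, -0.3], [-0.3, 0.3], [-0.1, 0.3], [-0.4, -0.8], [0.2, -0.8], [-0.1, -0.2], [0.3, -1.6], [-0.3, -0.3], [0.2, -0.9]]
axis [625.90297038 -70.88148032 138.        ] mark [[641.84280401 -63.41847952  36.        ]]
T [ 591.208 -191.53    -1.132   19.087]
S [ 591.284 -190.345   -1.133   16.487]
rack [463.845 231.706  -1.039] [[0.6, -0.9], [1.2, -1.9], [1.5, -0.2], [0.7, -0.8], [-1.3, 0.2], [-2.0, -0.0], [-3.2, -0.9], [-3.7, 1.9], [-5.1, 2.6], [4.3, 0.1], [3.8, 0.6], [5.1, -0.1]]
T [463.41 232.47  -1.03] S [466.473 227.592  -1.045]
door only T [469.703 220.787  -1.039] S [469.031 223.466  -1.055]
```

Both views agree on the showcase pose. The door handle is near (469, 222) with yaw about -1.045. Next is a small planner that prints move rows.

```bash
cat > plan.py <<'E'
# usage: plan.py fingers  x y z yaw n  [x y z yaw n ...]   prints rows in tool axes (tool pointing down)
import sys,json
from h import *
def yawof():
    s=get_state();M=rot(s['tcp_rot']);return s,M,np.arctan2(M[1,0],M[0,0])
if __name__=='__main__':
    s,M,y=yawof();p=s['eef_pos'];a=list(map(float,sys.argv[1:]));f=a[0];a=a[1:]
    print('now',p.round(1),'yaw',round(y,4),'tilt',M[:2,2].round(4),'F',s['force'].round(1),'t',s['clock'],'w',round(s['grip_width'],1))
    rows=[]
    tilt=np.cross(M[:,2],[0,0,-1]); tl=M.T@tilt
    for k in range(0,len(a),5):
        T=np.array(a[k:k+3]);n=int(a[k+4]);dy=(a[k+3]-y)/n;dp=(T-p)/n
        for i in range(n):
            rows.append(dict(tx=round((dp[0]*np.cos(y)+dp[1]*np.sin(y))/10,2),ty=round((dp[0]*np.sin(y)-dp[1]*np.cos(y))/10,2),tz=round(-dp[2]/10,2),az=round(-dy,3),fingers=f)); y+=dy
        p=T
    for i in range(0,len(rows),5): print(json.dumps(rows[i:i+5]))
    print('tilt fix ax,ay',tl.round(4)[:2])
E
python3 plan.py 0 430 -200 270 -0.35 10 480 120 270 0.526 9 469.3 222.2 235 0.526 4
```

```text
now [ 161.4 -551.2  230.5] yaw -1.286 tilt [-0.0004  0.0019] F [0.9 0.3 0.7] t 0.1 w 85.5
[{"tx": -2.62, "ty": -3.56, "tz": -0.4, "az": -0.094, "fingers": 0.0}, {"tx": -2.27, "ty": -3.79, "tz": -0.4, "az": -0.094, "fingers": 0.0}, {"tx": -1.91, "ty": -3.99, "tz": -0.4, "az": -0.094, "fingers": 0.0}, {"tx": -1.53, "ty": -4.15, "tz": -0.4, "az": -0.094, "fingers": 0.0}, {"tx": -1.13, "ty": -4.27, "tz": -0.4, "az": -0.094, "fingers": 0.0}]
[{"tx": -0.73, "ty": -4.36, "tz": -0.4, "az": -0.094, "fingers": 0.0}, {"tx": -0.32, "ty": -4.41, "tz": -0.4, "az": -0.094, "fingers": 0.0}, {"tx": 0.1, "ty": -4.42, "tz": -0.4, "az": -0.094, "fingers": 0.0}, {"tx": 0.51, "ty": -4.39, "tz": -0.4, "az": -0.094, "fingers": 0.0}, {"tx": 0.92, "ty": -4.33, "tz": -0.4, "az": -0.094, "fingers": 0.0}]
[{"tx": -0.7, "ty": -3.53, "tz": -0.0, "az": -0.097, "fingers": 0.0}, {"tx": -0.35, "ty": -3.58, "tz": -0.0, "az": -0.097, "fingers": 0.0}, {"tx": -0.0, "ty": -3.6, "tz": -0.0, "az": -0.097, "fingers": 0.0}, {"tx": 0.35, "ty": -3.58, "tz": -0.0, "az": -0.097, "fingers": 0.0}, {"tx": 0.69, "ty": -3.53, "tz": -0.0, "az": -0.097, "fingers": 0.0}]
[{"tx": 1.03, "ty": -3.45, "tz": -0.0, "az": -0.097, "fingers": 0.0}, {"tx": 1.36, "ty": -3.33, "tz": -0.0, "az": -0.097, "fingers": 0.0}, {"tx": 1.68, "ty": -3.18, "tz": -0.0, "az": -0.097, "fingers": 0.0}, {"tx": 1.98, "ty": -3.0, "tz": -0.0, "az": -0.097, "fingers": 0.0}, {"tx": 1.05, "ty": -2.34, "tz": 0.88, "az": -0.0, "fingers": 0.0}]
[{"tx": 1.05, "ty": -2.34, "tz": 0.88, "az": -0.0, "fingers": 0.0}, {"tx": 1.05, "ty": -2.34, "tz": 0.88, "az": -0.0, "fingers": 0.0}, {"tx": 1.05, "ty": -2.34, "tz": 0.88, "az": -0.0, "fingers": 0.0}]
tilt fix ax,ay [-0.0001  0.0019]
```

>>> apply_moves:
  steps:
    - {"tx":-2.6,"ty":-3.6,"tz":-0.4,"az":-0.094,"fingers":0.0}
    - {"tx":-2.3,"ty":-3.8,"tz":-0.4,"az":-0.094,"fingers":0.0}
    - {"tx":-1.9,"ty":-4.0,"tz":-0.4,"az":-0.094,"fingers":0.0}
    - {"tx":-1.5,"ty":-4.15,"tz":-0.4,"az":-0.094,"fingers":0.0}
    - {"tx":-1.1,"ty":-4.3,"tz":-0.4,"az":-0.094,"fingers":0.0}

```text
$.steps[0]: bad value
```

>>> apply_moves:
  steps:
    - {"tx":-0.7,"ty":-4.4,"tz":-0.4,"az":-0.094,"fingers":0.0}
    - {"tx":-0.3,"ty":-4.4,"tz":-0.4,"az":-0.094,"fingers":0.0}
    - {"tx":0.1,"ty":-4.4,"tz":-0.4,"az":-0.094,"fingers":0.0}
    - {"tx":0.5,"ty":-4.4,"tz":-0.4,"az":-0.094,"fingers":0.0}
    - {"tx":0.9,"ty":-4.3,"tz":-0.4,"az":-0.094,"fingers":0.0}

```text
$.steps[0]: bad value
```

>>> apply_moves:
  steps:
    - {"tx":-0.7,"ty":-3.5,"az":-0.097,"fingers":0.0}
    - {"tx":-0.35,"ty":-3.6,"az":-0.097,"fingers":0.0}
    - {"tx":0,"ty":-3.6,"az":-0.097,"fingers":0.0}
    - {"tx":0.35,"ty":-3.6,"az":-0.097,"fingers":0.0}
    - {"tx":0.7,"ty":-3.5,"az":-0.097,"fingers":0.0}

```text
$.steps[0]: bad value
```

>>> apply_moves:
  steps:
    - {"tx":1.0,"ty":-3.45,"az":-0.097,"fingers":0.0}
    - {"tx":1.35,"ty":-3.3,"az":-0.097,"fingers":0.0}
    - {"tx":1.7,"ty":-3.2,"az":-0.097,"fingers":0.0}
    - {"tx":2.0,"ty":-3.0,"az":-0.097,"fingers":0.0}
    - {"tx":1.05,"ty":-2.3,"tz":0.9,"fingers":0.0}

```text
$.steps[0]: bad value
```

>>> apply_moves:
  steps:
    - {"tx":1.05,"ty":-2.35,"tz":0.9,"fingers":0.0}
    - {"tx":1.05,"ty":-2.35,"tz":0.9,"fingers":0.0}
    - {"tx":1.05,"ty":-2.35,"tz":0.9,"fingers":0.0}
    - {"fingers":0.0}
    - {"fingers":0.0}

```text
$.steps[0]: bad value
```

```bash
python3 plan.py 0 469.3 222.2 235 0.526 2; python3 - <<'E'
from h import *
import cv2
c=imaging.get_calibration('wrist');im=imaging.capture('wrist');cv2.imwrite('pics/w1.png',im[:,:,::-1]);print(c)
v=[469.3,222.2,-1.047]
print(proj(c,place(v,[[17,0,182],[-17,0,182],[0,0,182],[0,5,182],[0,-5,182],[72,0,124],[-90,0,142],[60,0,142]])).round(0).tolist())
E
```

```text
now [ 161.4 -551.2  230.5] yaw -1.286 tilt [-0.0004  0.0019] F [0.9 0.3 0.7] t 0.1 w 85.5
[{"tx": -32.79, "ty": -25.64, "tz": -0.23, "az": -0.906, "fingers": 0.0}, {"tx": -0.05, "ty": -41.62, "tz": -0.23, "az": -0.906, "fingers": 0.0}]
tilt fix ax,ay [-0.0001  0.0019]
{'fx': 329.88047496236624, 'fy': 329.88047496236624, 'cx': 275.68552757900824, 'cy': 212.8642728405996, 'position': array([ 243.52897135, -527.44337301,  372.65583256]), 'rotation': array([ 0.78951986, -0.13331015,  0.10051908, -0.59057828])}
[[-5196.0, -3823.0], [-5105.0, -3500.0], [-5149.0, -3656.0], [-5386.0, -3858.0], [-4930.0, -3471.0], [-1895.0, -1650.0], [-2617.0, -1581.0], [-2425.0, -2022.0]]
```

View pics/w1.png

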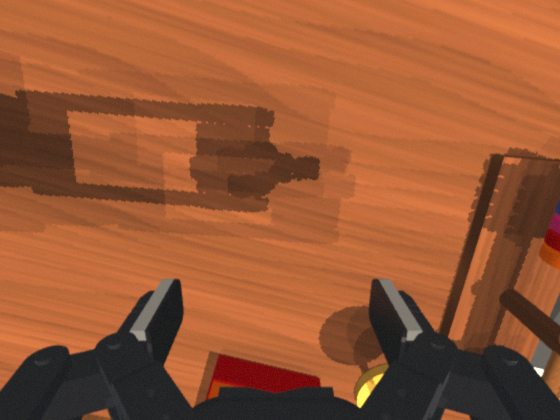

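The moves were refused, perhaps because every row needs all seven numbers. The wrist view shows only bare table and the fingers. I'll try full rows.

>>> apply_moves:
  steps:
    - {"tx":-2.6,"ty":-3.6,"tz":-0.4,"ax":0,"ay":0,"az":-0.094,"fingers":0}
    - {"tx":-2.3,"ty":-3.8,"tz":-0.4,"ax":0,"ay":0,"az":-0.094,"fingers":0}
    - {"tx":-1.9,"ty":-4.0,"tz":-0.4,"ax":0,"ay":0,"az":-0.094,"fingers":0}
    - {"tx":-1.5,"ty":-4.15,"tz":-0.4,"ax":0,"ay":0,"az":-0.094,"fingers":0}
    - {"tx":-1.1,"ty":-4.3,"tz":-0.4,"ax":0,"ay":0,"az":-0.094,"fingers":0}

```text
clock: 0.78
eef_pos: [297.3, -374.9, 251.2]
tcp_rot: [-0.0, 0.918, -0.396, -0.0]
force: [0.8, -0.4, 0.4]
grip_width: 85.4
```

>>> apply_moves:
  steps:
    - {"tx":-0.7,"ty":-4.4,"tz":-0.4,"ax":0,"ay":0,"az":-0.094,"fingers":0}
    - {"tx":-0.3,"ty":-4.4,"tz":-0.4,"ax":0,"ay":0,"az":-0.094,"fingers":0}
    - {"tx":0.1,"ty":-4.4,"tz":-0.4,"ax":0,"ay":0,"az":-0.094,"fingers":0}
    - {"tx":0.5,"ty":-4.4,"tz":-0.4,"ax":0,"ay":0,"az":-0.094,"fingers":0}
    - {"tx":0.9,"ty":-4.3,"tz":-0.4,"ax":0,"ay":0,"az":-0.094,"fingers":0}

```text
clock: 1.4
eef_pos: [431.1, -199.2, 271.3]
tcp_rot: [-0.0, 0.985, -0.171, -0.0]
force: [0.6, -0.6, -0.0]
grip_width: 85.6
```

>>> apply_moves:
  steps:
    - {"tx":-0.7,"ty":-3.5,"tz":0,"ax":0,"ay":0,"az":-0.097,"fingers":0}
    - {"tx":-0.35,"ty":-3.6,"tz":0,"ax":0,"ay":0,"az":-0.097,"fingers":0}
    - {"tx":0,"ty":-3.6,"tz":0,"ax":0,"ay":0,"az":-0.097,"fingers":0}
    - {"tx":0.35,"ty":-3.6,"tz":0,"ax":0,"ay":0,"az":-0.097,"fingers":0}
    - {"tx":0.7,"ty":-3.5,"tz":0,"ax":0,"ay":0,"az":-0.097,"fingers":0}

```text
clock: 2.02
eef_pos: [457.6, -21.7, 271.1]
tcp_rot: [-0.0, 0.997, 0.071, -0.0]
force: [0.6, 0.2, 1.0]
grip_width: 85.4
```

>>> apply_moves:
  steps:
    - {"tx":1.0,"ty":-3.45,"tz":0,"ax":0,"ay":0,"az":-0.097,"fingers":0}
    - {"tx":1.35,"ty":-3.3,"tz":0,"ax":0,"ay":0,"az":-0.097,"fingers":0}
    - {"tx":1.7,"ty":-3.2,"tz":0,"ax":0,"ay":0,"az":-0.097,"fingers":0}
    - {"tx":2.0,"ty":-3.0,"tz":0,"ax":0,"ay":0,"az":-0.097,"fingers":0}
    - {"tx":1.05,"ty":-2.3,"tz":0.9,"ax":0,"ay":0,"az":0,"fingers":0}

```text
clock: 2.65
eef_pos: [477.9, 146.1, 262.5]
tcp_rot: [-0.0, 0.965, 0.261, 0.001]
force: [-0.1, 0.7, -0.8]
grip_width: 85.3
```

>>> apply_moves:
  steps:
    - {"tx":1.05,"ty":-2.35,"tz":0.9,"ax":0,"ay":0,"az":0,"fingers":0}
    - {"tx":1.05,"ty":-2.35,"tz":0.9,"ax":0,"ay":0,"az":0,"fingers":0}
    - {"tx":1.05,"ty":-2.35,"tz":0.9,"ax":0,"ay":0,"az":0,"fingers":0}
    - {"tx":0,"ty":0,"tz":0,"ax":0,"ay":0,"az":0,"fingers":0}

```text
clock: 3.15
eef_pos: [468.0, 222.2, 234.3]
tcp_rot: [0.0, 0.965, 0.262, -0.001]
force: [-0.3, -0.0, -0.1]
grip_width: 85.3
```

```bash
sed -i 's/tz=round(-dp\[2\]\/10,2),/tz=round(-dp[2]\/10,2),ax=0,ay=0,/' plan.py; python3 plan.py 0 469.3 222.2 235 0.526 2; python3 - <<'E'
from h import *
import cv2
c=imaging.get_calibration('wrist');im=imaging.capture('wrist');cv2.imwrite('pics/w2.png',im[:,:,::-1]);print(c)
v=[469.3,222.2,-1.047]
print(proj(c,place(v,[[17,0,182],[-17,0,182],[0,0,182],[0,5,182],[0,-5,182],[72,0,124],[-90,0,142],[60,0,142]])).round(0).tolist())
E
```

```text
now [468.  222.2 234.3] yaw 0.5295 tilt [-0.0022 -0.0006] F [-0.3 -0.  -0.1] t 3.15 w 85.3
[{"tx": 0.06, "ty": 0.03, "tz": -0.04, "ax": 0, "ay": 0, "az": 0.002, "fingers": 0.0}, {"tx": 0.06, "ty": 0.03, "tz": -0.04, "ax": 0, "ay": 0, "az": 0.002, "fingers": 0.0}]
tilt fix ax,ay [-0.0006  0.0022]
{'fx': 329.88047496236624, 'fy': 329.88047496236624, 'cx': 275.68552757900824, 'cy': 212.8642728405996, 'position': array([426.07928173, 295.75212411, 376.494363  ]), 'rotation': array([ 0.95145135, -0.16104253, -0.0421481 ,  0.25889994])}
[[277.0, 263.0], [277.0, 214.0], [277.0, 239.0], [285.0, 239.0], [269.0, 239.0], [276.0, 288.0], [278.0, 91.0], [276.0, 287.0]]
```

View pics/w2.png

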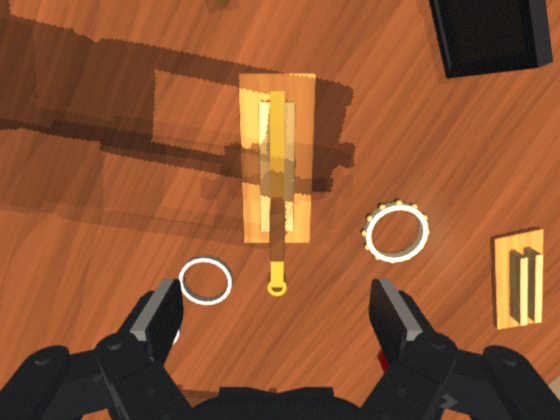

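The prediction and the wrist image agree to about 1 mm: handle centre at column 277, knuckle ring at (277,288). I'll descend and grip.

>>> apply_moves:
  steps:
    - {"tx":0.1,"ty":0.05,"tz":2.2,"ax":0,"ay":0.002,"az":0.003,"fingers":0}
    - {"tx":0,"ty":0,"tz":2.2,"ax":0,"ay":0,"az":0,"fingers":0}
    - {"tx":0,"ty":0,"tz":2.2,"ax":0,"ay":0,"az":0,"fingers":0}
    - {"tx":0,"ty":0,"tz":1.5,"ax":0,"ay":0,"az":0,"fingers":0}
    - {"tx":0,"ty":0,"tz":0.5,"ax":0,"ay":0,"az":0,"fingers":0}

```text
clock: 3.82
eef_pos: [469.9, 220.6, 148.7]
tcp_rot: [-0.0, 0.966, 0.259, 0.0]
force: [-0.3, -0.4, -0.3]
grip_width: 85.5
```

>>> apply_moves:
  steps:
    - {"tx":0,"ty":0,"tz":0,"ax":0,"ay":0,"az":0,"fingers":0.5}
    - {"tx":0,"ty":0,"tz":0,"ax":0,"ay":0,"az":0,"fingers":0.8}
    - {"tx":0,"ty":0,"tz":0,"ax":0,"ay":0,"az":0,"fingers":1}
    - {"tx":0,"ty":0,"tz":0,"ax":0,"ay":0,"az":0,"fingers":1}
    - {"tx":0,"ty":0,"tz":0,"ax":0,"ay":0,"az":0,"fingers":1}

```text
clock: 4.45
eef_pos: [470.2, 221.4, 149.8]
tcp_rot: [-0.0, 0.966, 0.259, 0.001]
force: [-1.3, -0.4, 4.1]
grip_width: 8.9
```

>>> apply_moves:
  steps:
    - {"tx":0,"ty":0,"tz":0,"ax":0,"ay":0,"az":0,"fingers":1}
    - {"tx":0,"ty":0,"tz":0,"ax":0,"ay":0,"az":0,"fingers":1}
    - {"tx":0,"ty":0,"tz":0,"ax":0,"ay":0,"az":0,"fingers":1}

```text
clock: 4.82
eef_pos: [470.2, 221.4, 149.8]
tcp_rot: [-0.0, 0.966, 0.259, 0.001]
force: [-0.8, -0.9, 5.6]
grip_width: 8.9
```

```bash
python3 plan.py 1 469.3 222.2 235 0.526 5
```

```text
now [470.2 221.4 149.8] yaw 0.5242 tilt [0.0023 0.0011] F [-0.8 -0.9  5.6] t 4.825 w 8.9
[{"tx": -0.01, "ty": -0.02, "tz": -1.7, "ax": 0, "ay": 0, "az": -0.0, "fingers": 1.0}, {"tx": -0.01, "ty": -0.02, "tz": -1.7, "ax": 0, "ay": 0, "az": -0.0, "fingers": 1.0}, {"tx": -0.01, "ty": -0.02, "tz": -1.7, "ax": 0, "ay": 0, "az": -0.0, "fingers": 1.0}, {"tx": -0.01, "ty": -0.02, "tz": -1.7, "ax": 0, "ay": 0, "az": -0.0, "fingers": 1.0}, {"tx": -0.01, "ty": -0.02, "tz": -1.7, "ax": 0, "ay": 0, "az": -0.0, "fingers": 1.0}]
tilt fix ax,ay [ 0.0002 -0.0025]
```

>>> apply_moves:
  steps:
    - {"tx":0,"ty":0,"tz":-0.5,"ax":0,"ay":0,"az":0,"fingers":1}
    - {"tx":0,"ty":0,"tz":-1,"ax":0,"ay":0,"az":0,"fingers":1}
    - {"tx":0,"ty":0,"tz":-1.2,"ax":0,"ay":0,"az":0,"fingers":1}
    - {"tx":0,"ty":0,"tz":-1.5,"ax":0,"ay":0,"az":0,"fingers":1}
    - {"tx":0,"ty":0,"tz":-1,"ax":0,"ay":0,"az":0,"fingers":1}

```text
clock: 5.45
eef_pos: [470.6, 221.6, 202.8]
tcp_rot: [-0.0, 0.966, 0.259, 0.002]
force: [-0.3, -0.6, -3.2]
grip_width: 9.2
```

>>> apply_moves:
  steps:
    - {"tx":0,"ty":0,"tz":0,"ax":0,"ay":0,"az":0,"fingers":1}
    - {"tx":0,"ty":0,"tz":0,"ax":0,"ay":0,"az":0,"fingers":1}

```text
clock: 5.7
eef_pos: [469.8, 221.2, 201.2]
tcp_rot: [-0.0, 0.966, 0.259, 0.001]
force: [-0.0, -0.1, -2.8]
grip_width: 9.0
```

```bash
python3 plan.py 1 570 48 200 0.438 10
```

```text
now [469.8 221.2 201.2] yaw 0.5239 tilt [0.0014 0.0009] F [-0.  -0.1 -2.8] t 5.7 w 9.0
[{"tx": 0.0, "ty": 2.0, "tz": 0.01, "ax": 0, "ay": 0, "az": 0.009, "fingers": 1.0}, {"tx": 0.02, "ty": 2.0, "tz": 0.01, "ax": 0, "ay": 0, "az": 0.009, "fingers": 1.0}, {"tx": 0.04, "ty": 2.0, "tz": 0.01, "ax": 0, "ay": 0, "az": 0.009, "fingers": 1.0}, {"tx": 0.05, "ty": 2.0, "tz": 0.01, "ax": 0, "ay": 0, "az": 0.009, "fingers": 1.0}, {"tx": 0.07, "ty": 2.0, "tz": 0.01, "ax": 0, "ay": 0, "az": 0.009, "fingers": 1.0}]
[{"tx": 0.09, "ty": 2.0, "tz": 0.01, "ax": 0, "ay": 0, "az": 0.009, "fingers": 1.0}, {"tx": 0.1, "ty": 2.0, "tz": 0.01, "ax": 0, "ay": 0, "az": 0.009, "fingers": 1.0}, {"tx": 0.12, "ty": 2.0, "tz": 0.01, "ax": 0, "ay": 0, "az": 0.009, "fingers": 1.0}, {"tx": 0.14, "ty": 2.0, "tz": 0.01, "ax": 0, "ay": 0, "az": 0.009, "fingers": 1.0}, {"tx": 0.16, "ty": 2.0, "tz": 0.01, "ax": 0, "ay": 0, "az": 0.009, "fingers": 1.0}]
tilt fix ax,ay [-0.0001 -0.0016]
```

>>> apply_moves:
  steps:
    - {"tx":0,"ty":1.5,"tz":0,"ax":0,"ay":0,"az":0.009,"fingers":1}
    - {"tx":0.02,"ty":2,"tz":0,"ax":0,"ay":0,"az":0.009,"fingers":1}
    - {"tx":0.04,"ty":2.2,"tz":0,"ax":0,"ay":0,"az":0.009,"fingers":1}
    - {"tx":0.05,"ty":2.2,"tz":0,"ax":0,"ay":0,"az":0.009,"fingers":1}
    - {"tx":0.07,"ty":2.3,"tz":0,"ax":0,"ay":0,"az":0.009,"fingers":1}

```text
clock: 6.32
eef_pos: [521.3, 131.2, 200.7]
tcp_rot: [-0.0, 0.972, 0.237, 0.0]
force: [0.7, 0.0, -1.9]
grip_width: 9.3
```

>>> apply_moves:
  steps:
    - {"tx":0.09,"ty":2.3,"tz":0,"ax":0,"ay":0,"az":0.009,"fingers":1}
    - {"tx":0.1,"ty":2.2,"tz":0,"ax":0,"ay":0,"az":0.009,"fingers":1}
    - {"tx":0.12,"ty":2.2,"tz":0,"ax":0,"ay":0,"az":0.009,"fingers":1}
    - {"tx":0.14,"ty":2,"tz":0,"ax":0,"ay":0,"az":0.009,"fingers":1}
    - {"tx":0.15,"ty":1.1,"tz":0,"ax":0,"ay":0,"az":0.009,"fingers":1}

```text
clock: 6.95
eef_pos: [570.8, 46.6, 201.2]
tcp_rot: [-0.0, 0.977, 0.215, 0.001]
force: [1.0, 0.1, -1.3]
grip_width: 9.1
```

>>> apply_moves:
  steps:
    - {"tx":0,"ty":0,"tz":0,"ax":0,"ay":0,"az":0,"fingers":1}
    - {"tx":0,"ty":0,"tz":0,"ax":0,"ay":0,"az":0,"fingers":1}

```text
clock: 7.2
eef_pos: [569.6, 48.4, 201.2]
tcp_rot: [-0.001, 0.977, 0.215, 0.001]
force: [0.2, -0.9, -1.7]
grip_width: 9.3
```

```bash
python3 plan.py 1 570 48 200 0.438 1; python3 - <<'E'
from h import *
import cv2
s=get_state()['eef_pos']
out=[]
ims={}
for n in('scene','top','wrist'):
    ims[n]=imaging.capture(n)[:,:,::-1]; cv2.imwrite(f'pics/{n}2.png',ims[n])
w=imaging.get_calibration('wrist');S=imaging.get_calibration('scene');T=imaging.get_calibration('top')
sc=np.array([591.136,-190.952,-1.133]);dr=[s[0],s[1],-1.133]
zh=s[2]-125.8
P=np.r_[place(sc,[[-94,82.4,138],[-94,82.4,58]]),place(dr,[[72,0,zh+100],[72,0,zh+20]])]
for n,c in(('scene',S),('top',T),('wrist',w)): print(n,proj(c,P).round(1).tolist())
c=lambda im,x,y,w,h,W,H:cv2.resize(im[y:y+h,x:x+w],(W,H),interpolation=cv2.INTER_CUBIC)
def ctr(n,cal):
    p=proj(cal,P).mean(0).round().astype(int);x,y=p[0]-33,p[1]-50;print(n,x,y);return c(ims[n],x,y,66,100,400,600)
cv2.imwrite('pics/z2.png',np.hstack([ctr('scene',S),ctr('top',T)]))
E
```

```text
now [569.6  48.4 201.2] yaw 0.4343 tilt [0.0009 0.0015] F [ 0.2 -0.9 -1.7] t 7.2 w 9.3
[{"tx": 0.02, "ty": 0.05, "tz": 0.12, "ax": 0, "ay": 0, "az": -0.004, "fingers": 1.0}]
tilt fix ax,ay [-0.001  -0.0015]
scene [[182.3, 198.6], [188.3, 218.5], [206.9, 190.4], [211.6, 211.5]]
top [[350.5, 167.7], [345.8, 175.5], [331.6, 173.3], [328.0, 181.0]]
wrist [[275.4, 383.4], [275.4, 320.2], [274.6, 358.5], [274.8, 289.7]]
scene 164 155
top 306 124
```

View pics/z2.png

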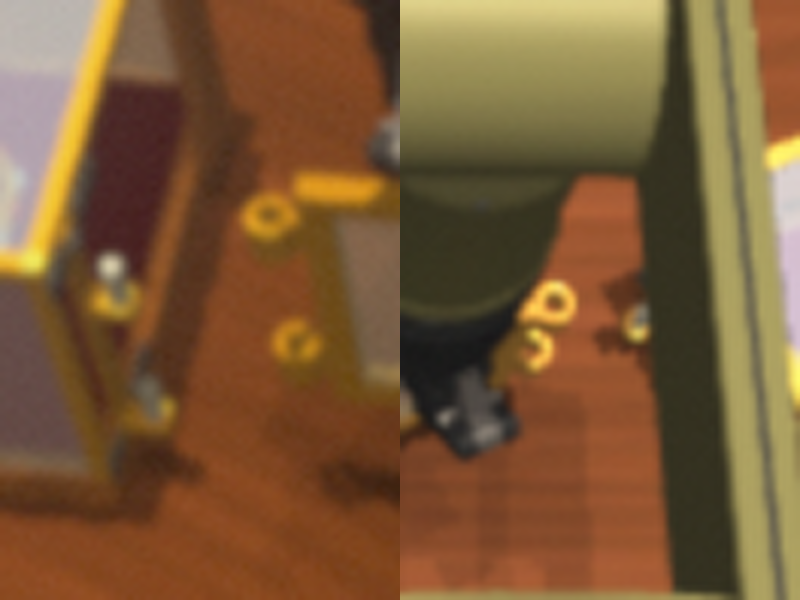

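View pics/wrist2.png

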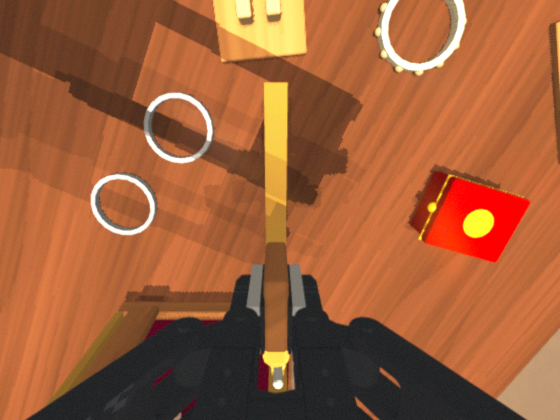

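In the scene crop the pin tips are at (182.5,199) and (188.4,218), and the knuckles at (208.6,190.8) and (213,211.8). In the wrist view the pin sits at (278,378), nearly in line with the door at column 276. The hinge offset of about 17.6 mm holds, so now I'll lower beside the pins and feel for them.

>>> apply_moves:
  steps:
    - {"tx":0.1,"ty":0,"tz":0.8,"ax":0,"ay":0,"az":0,"fingers":1}
    - {"tx":0,"ty":0.5,"tz":0.9,"ax":0,"ay":0,"az":0,"fingers":1}
    - {"tx":0,"ty":1,"tz":0.8,"ax":0,"ay":0,"az":0,"fingers":1}
    - {"tx":0,"ty":1.2,"tz":0,"ax":0,"ay":0,"az":0,"fingers":1}
    - {"tx":0,"ty":0.8,"tz":0,"ax":0,"ay":0,"az":0,"fingers":1}

```text
clock: 7.98
eef_pos: [586.5, 15.4, 176.2]
tcp_rot: [-0.0, 0.977, 0.215, 0.001]
force: [-0.6, -0.5, -3.3]
grip_width: 9.3
```

>>> apply_moves:
  steps:
    - {"tx":0,"ty":0.4,"tz":0,"ax":0,"ay":0,"az":0,"fingers":1}
    - {"tx":0,"ty":0,"tz":0,"ax":0,"ay":0,"az":0,"fingers":1}
    - {"tx":0,"ty":0,"tz":0,"ax":0,"ay":0,"az":0,"fingers":1}
    - {"tx":0,"ty":0,"tz":0,"ax":0,"ay":0,"az":0,"fingers":1}

```text
clock: 8.48
eef_pos: [587.3, 13.3, 176.4]
tcp_rot: [-0.0, 0.977, 0.215, 0.001]
force: [-0.2, 0.8, -3.1]
grip_width: 8.8
```

```bash
cat > st.py <<'E'
# state in the showcase frame: hinge estimate minus axis estimate (along sx, sy), height over mark, force in sx,sy
from plan import *
s,M,y=yawof();p=s['eef_pos'];th=-1.133;X=np.array([np.cos(th),np.sin(th)]);Y=np.array([-X[1],X[0]])
h=p[:2]+72*np.array([np.sin(y),-np.cos(y)])-[625.9,-70.9];F=s['force'];m=s['moment']
print('dx %.2f dy %.2f h %.2f | Fx %.1f Fy %.1f Fz %.1f | M %s yaw %.4f tilt %s t %.2f w %.1f'%(h@X,h@Y,p[2]-125.8-36,F[:2]@X,F[:2]@Y,F[2],m.round(2),y-.438,M[:2,2].round(4),s['clock'],s['grip_width']))
E
python3 st.py
```

```text
dx -20.60 dy 0.45 h 14.63 | Fx -0.8 Fy 0.1 Fz -3.1 | M [-0.04  0.04 -0.02] yaw -0.0037 tilt [0.0018 0.0011] t 8.47 w 8.8
```

>>> apply_moves:
  steps:
    - {"tx":0,"ty":0.15,"tz":0,"ax":0,"ay":0,"az":0,"fingers":1}
    - {"tx":0,"ty":0.15,"tz":0,"ax":0,"ay":0,"az":0,"fingers":1}
    - {"tx":0,"ty":0.1,"tz":0,"ax":0,"ay":0,"az":0,"fingers":1}
    - {"tx":0,"ty":0.1,"tz":0,"ax":0,"ay":0,"az":0,"fingers":1}
    - {"tx":0,"ty":0,"tz":0,"ax":0,"ay":0,"az":0,"fingers":1}

```text
clock: 9.1
eef_pos: [589.6, 8.3, 176.3]
tcp_rot: [-0.0, 0.977, 0.215, 0.001]
force: [-0.4, -0.1, -2.7]
grip_width: 9.2
```

```bash
python3 st.py
```

```text
dx -15.14 dy 0.38 h 14.46 | Fx -0.1 Fy -0.4 Fz -2.7 | M [-0.01 -0.07 -0.02] yaw -0.0041 tilt [0.0017 0.001 ] t 9.10 w 9.2
```

>>> apply_moves:
  steps:
    - {"tx":0,"ty":0.05,"tz":0,"ax":0,"ay":0,"az":0,"fingers":1}
    - {"tx":0,"ty":0.05,"tz":0,"ax":0,"ay":0,"az":0,"fingers":1}
    - {"tx":0,"ty":0.05,"tz":0,"ax":0,"ay":0,"az":0,"fingers":1}
    - {"tx":0,"ty":0,"tz":0,"ax":0,"ay":0,"az":0,"fingers":1}

```text
clock: 9.6
eef_pos: [590.2, 7.0, 176.3]
tcp_rot: [-0.0, 0.977, 0.215, 0.001]
force: [-0.5, 0.1, -2.1]
grip_width: 9.2
```

```bash
python3 st.py
```

```text
dx -13.72 dy 0.40 h 14.52 | Fx -0.3 Fy -0.5 Fz -2.1 | M [ 0.11  0.01 -0.01] yaw -0.0041 tilt [0.0018 0.001 ] t 9.60 w 9.2
```

>>> apply_moves:
  steps:
    - {"tx":0,"ty":0.05,"tz":0,"ax":0,"ay":0,"az":0,"fingers":1}
    - {"tx":0,"ty":0.05,"tz":0,"ax":0,"ay":0,"az":0,"fingers":1}
    - {"tx":0,"ty":0.05,"tz":0,"ax":0,"ay":0,"az":0,"fingers":1}
    - {"tx":0,"ty":0,"tz":0,"ax":0,"ay":0,"az":0,"fingers":1}

```text
clock: 10.1
eef_pos: [590.8, 5.6, 176.3]
tcp_rot: [-0.0, 0.977, 0.215, 0.001]
force: [-0.5, 0.4, -2.4]
grip_width: 9.2
```

```bash
python3 st.py
```

```text
dx -12.20 dy 0.42 h 14.50 | Fx -0.6 Fy -0.3 Fz -2.4 | M [-0.01  0.06  0.03] yaw -0.0040 tilt [0.0018 0.001 ] t 10.10 w 9.2
```

>>> apply_moves:
  steps:
    - {"tx":0,"ty":0.05,"tz":0,"ax":0,"ay":0,"az":0,"fingers":1}
    - {"tx":0,"ty":0.05,"tz":0,"ax":0,"ay":0,"az":0,"fingers":1}
    - {"tx":0,"ty":0.05,"tz":0,"ax":0,"ay":0,"az":0,"fingers":1}
    - {"tx":0,"ty":0,"tz":0,"ax":0,"ay":0,"az":0,"fingers":1}

```text
clock: 10.6
eef_pos: [591.5, 4.3, 176.3]
tcp_rot: [-0.0, 0.977, 0.215, 0.001]
force: [-0.3, -0.4, -2.9]
grip_width: 9.3
```

```bash
python3 st.py
```

```text
dx -10.69 dy 0.40 h 14.48 | Fx 0.3 Fy -0.4 Fz -2.9 | M [0.02 0.04 0.06] yaw -0.0041 tilt [0.0017 0.001 ] t 10.60 w 9.3
```

>>> apply_moves:
  steps:
    - {"tx":0,"ty":0.05,"tz":0,"ax":0,"ay":0,"az":0,"fingers":1}
    - {"tx":0,"ty":0.05,"tz":0,"ax":0,"ay":0,"az":0,"fingers":1}
    - {"tx":0,"ty":0.05,"tz":0,"ax":0,"ay":0,"az":0,"fingers":1}
    - {"tx":0,"ty":0,"tz":0,"ax":0,"ay":0,"az":0,"fingers":1}

```text
clock: 11.1
eef_pos: [592.0, 3.1, 176.3]
tcp_rot: [-0.0, 0.977, 0.215, 0.001]
force: [-0.2, -0.4, -2.7]
grip_width: 9.2
```

```bash
python3 st.py
```

```text
dx -9.38 dy 0.40 h 14.52 | Fx 0.3 Fy -0.4 Fz -2.7 | M [0.07 0.06 0.04] yaw -0.0040 tilt [0.0016 0.0013] t 11.10 w 9.2
```

>>> apply_moves:
  steps:
    - {"tx":0,"ty":0.05,"tz":0,"ax":0,"ay":0,"az":0,"fingers":1}
    - {"tx":0,"ty":0.05,"tz":0,"ax":0,"ay":0,"az":0,"fingers":1}
    - {"tx":0,"ty":0,"tz":0,"ax":0,"ay":0,"az":0,"fingers":1}

```text
clock: 11.48
eef_pos: [592.1, 2.8, 176.4]
tcp_rot: [-0.001, 0.977, 0.215, 0.001]
force: [-1.7, 5.3, -1.4]
grip_width: 9.0
```

```bash
python3 st.py
```

```text
dx -9.06 dy 0.36 h 14.57 | Fx -5.5 Fy 0.7 Fz -1.4 | M [ 0.71  0.31 -0.07] yaw -0.0040 tilt [0.0011 0.0023] t 11.47 w 9.0
```

Contact came at dx ≈ -9.2, so the aligned x is at dx ≈ +3.6. I'll back off, go round to the +y side and feel for y.

>>> apply_moves:
  steps:
    - {"tx":0,"ty":-0.6,"tz":0,"ax":0,"ay":0,"az":0.004,"fingers":1}
    - {"tx":0.9,"ty":0,"tz":0,"ax":0,"ay":0,"az":0,"fingers":1}
    - {"tx":0.9,"ty":0,"tz":0,"ax":0,"ay":0,"az":0,"fingers":1}
    - {"tx":0,"ty":0.6,"tz":0,"ax":0,"ay":0,"az":0,"fingers":1}
    - {"tx":0,"ty":0.6,"tz":0,"ax":0,"ay":0,"az":0,"fingers":1}

```text
clock: 12.1
eef_pos: [611.6, 3.6, 176.1]
tcp_rot: [-0.0, 0.977, 0.213, 0.001]
force: [-0.3, -0.4, -2.5]
grip_width: 9.3
```

>>> apply_moves:
  steps:
    - {"tx":0,"ty":0.6,"tz":0,"ax":0,"ay":0,"az":0,"fingers":1}
    - {"tx":0,"ty":0,"tz":0,"ax":0,"ay":0,"az":0,"fingers":1}
    - {"tx":0,"ty":0,"tz":0,"ax":0,"ay":0,"az":0,"fingers":1}

```text
clock: 12.48
eef_pos: [613.6, -1.5, 176.3]
tcp_rot: [-0.0, 0.977, 0.213, 0.001]
force: [0.4, -0.6, -3.2]
grip_width: 9.4
```

```bash
python3 st.py
```

```text
dx 3.95 dy 17.72 h 14.54 | Fx 0.7 Fy 0.1 Fz -3.2 | M [-0.01  0.03 -0.  ] yaw -0.0084 tilt [0.0015 0.0012] t 12.47 w 9.4
```

>>> apply_moves:
  steps:
    - {"tx":-0.15,"ty":0,"tz":0,"ax":0,"ay":0,"az":-0.008,"fingers":1}
    - {"tx":-0.1,"ty":0,"tz":0,"ax":0,"ay":0,"az":0,"fingers":1}
    - {"tx":-0.05,"ty":0,"tz":0,"ax":0,"ay":0,"az":0,"fingers":1}
    - {"tx":0,"ty":0,"tz":0,"ax":0,"ay":0,"az":0,"fingers":1}

```text
clock: 12.98
eef_pos: [611.0, -2.6, 176.4]
tcp_rot: [-0.0, 0.976, 0.217, 0.001]
force: [-0.7, -0.0, -1.7]
grip_width: 9.1
```

```bash
python3 st.py
```

```text
dx 3.79 dy 15.52 h 14.57 | Fx -0.3 Fy -0.7 Fz -1.7 | M [-0.02 -0.02 -0.01] yaw 0.0001 tilt [0.0018 0.001 ] t 12.97 w 9.1
```

>>> apply_moves:
  steps:
    - {"tx":-0.05,"ty":0,"tz":0,"ax":0,"ay":0,"az":0,"fingers":1}
    - {"tx":-0.05,"ty":0,"tz":0,"ax":0,"ay":0,"az":0,"fingers":1}
    - {"tx":0,"ty":0,"tz":0,"ax":0,"ay":0,"az":0,"fingers":1}

```text
clock: 13.35
eef_pos: [610.2, -3.1, 176.3]
tcp_rot: [-0.0, 0.976, 0.217, 0.001]
force: [0.2, 0.3, -3.4]
grip_width: 8.9
```

```bash
python3 st.py
```

```text
dx 3.89 dy 14.51 h 14.52 | Fx -0.2 Fy 0.3 Fz -3.4 | M [0.   0.02 0.03] yaw 0.0000 tilt [0.0017 0.001 ] t 13.35 w 8.9
```

>>> apply_moves:
  steps:
    - {"tx":-0.05,"ty":0,"tz":0,"ax":0,"ay":0,"az":0,"fingers":1}
    - {"tx":-0.05,"ty":0,"tz":0,"ax":0,"ay":0,"az":0,"fingers":1}
    - {"tx":0,"ty":0,"tz":0,"ax":0,"ay":0,"az":0,"fingers":1}

```text
clock: 13.72
eef_pos: [609.2, -3.5, 176.3]
tcp_rot: [-0.0, 0.976, 0.217, 0.001]
force: [0.2, 0.3, -2.1]
grip_width: 9.3
```

```bash
python3 st.py
```

```text
dx 3.86 dy 13.45 h 14.52 | Fx -0.1 Fy 0.3 Fz -2.1 | M [-0.03  0.04 -0.02] yaw -0.0001 tilt [0.0016 0.001 ] t 13.72 w 9.3
```

>>> apply_moves:
  steps:
    - {"tx":-0.05,"ty":0,"tz":0,"ax":0,"ay":0,"az":0,"fingers":1}
    - {"tx":-0.05,"ty":0,"tz":0,"ax":0,"ay":0,"az":0,"fingers":1}
    - {"tx":0,"ty":0,"tz":0,"ax":0,"ay":0,"az":0,"fingers":1}

```text
clock: 14.1
eef_pos: [608.8, -3.7, 176.4]
tcp_rot: [-0.0, 0.976, 0.217, 0.001]
force: [0.5, 1.0, -3.2]
grip_width: 8.9
```

```bash
python3 st.py
```

```text
dx 3.91 dy 13.05 h 14.65 | Fx -0.7 Fy 0.9 Fz -3.2 | M [ 0.2  -0.31  0.05] yaw 0.0001 tilt [0.0027 0.0013] t 14.10 w 8.9
```

Contact onset was at dy ≈ 13.2, so the aligned point is about (3.6, 0.4). I'll raise to h ≈ 30, go over the pins and lower.

>>> apply_moves:
  steps:
    - {"tx":0.2,"ty":-0.03,"tz":-0.5,"ax":0,"ay":0,"az":0,"fingers":1}
    - {"tx":0,"ty":0,"tz":-1,"ax":0,"ay":0,"az":0,"fingers":1}
    - {"tx":-0.4,"ty":0,"tz":0,"ax":0,"ay":0,"az":0,"fingers":1}
    - {"tx":-0.5,"ty":0,"tz":0,"ax":0,"ay":0,"az":0,"fingers":1}
    - {"tx":-0.4,"ty":0,"tz":0,"ax":0,"ay":0,"az":0,"fingers":1}

```text
clock: 14.72
eef_pos: [597.4, -8.5, 191.1]
tcp_rot: [-0.0, 0.976, 0.217, 0.0]
force: [-0.0, -0.9, -3.4]
grip_width: 9.2
```

>>> apply_moves:
  steps:
    - {"tx":-0.1,"ty":0,"tz":0,"ax":0,"ay":0,"az":0,"fingers":1}
    - {"tx":0,"ty":0,"tz":0,"ax":0,"ay":0,"az":0,"fingers":1}
    - {"tx":0,"ty":0,"tz":0,"ax":0,"ay":0,"az":0,"fingers":1}

```text
clock: 15.1
eef_pos: [597.5, -8.7, 191.2]
tcp_rot: [-0.0, 0.976, 0.217, 0.001]
force: [-0.3, 0.1, -2.4]
grip_width: 9.2
```

```bash
python3 st.py; python3 - <<'E'
from h import *
import cv2
a=imaging.capture('scene')[:,:,::-1];b=imaging.capture('wrist')[:,:,::-1]
cv2.imwrite('pics/z3.png',np.hstack([cv2.resize(a[160:250,160:220],(400,600),interpolation=cv2.INTER_CUBIC),cv2.resize(b[300:420,236:316],(400,600),interpolation=cv2.INTER_CUBIC)]))
E
```

```text
dx 3.62 dy 0.66 h 29.44 | Fx -0.2 Fy -0.2 Fz -2.4 | M [ 0.07 -0.01 -0.03] yaw -0.0000 tilt [0.0018 0.0011] t 15.10 w 9.2
```

View pics/z3.png

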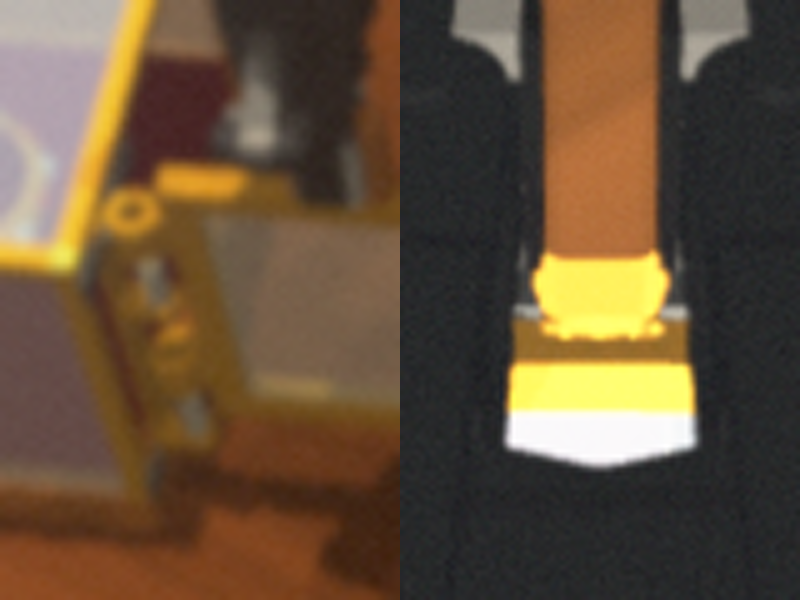

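The knuckles sit above the pins in the scene view, at (132,212) over the pin at (155,270). In the wrist view the knuckle and the carriage plate are both centred on column 601. Lowering slowly.

>>> apply_moves:
  steps:
    - {"tx":-0.02,"ty":0,"tz":0.2,"ax":0,"ay":0,"az":0,"fingers":1}
    - {"tx":0,"ty":0,"tz":0.2,"ax":0,"ay":0,"az":0,"fingers":1}
    - {"tx":0,"ty":0,"tz":0.2,"ax":0,"ay":0,"az":0,"fingers":1}
    - {"tx":0,"ty":0,"tz":0.1,"ax":0,"ay":0,"az":0,"fingers":1}
    - {"tx":0,"ty":0,"tz":0,"ax":0,"ay":0,"az":0,"fingers":1}

```text
clock: 15.82
eef_pos: [597.1, -8.8, 184.1]
tcp_rot: [-0.0, 0.976, 0.217, 0.001]
force: [0.4, -0.9, -2.0]
grip_width: 9.0
```

>>> apply_moves:
  steps:
    - {"tx":0,"ty":0,"tz":0.1,"ax":0,"ay":0,"az":0,"fingers":1}
    - {"tx":0,"ty":0,"tz":0.1,"ax":0,"ay":0,"az":0,"fingers":1}
    - {"tx":0,"ty":0,"tz":0,"ax":0,"ay":0,"az":0,"fingers":1}

```text
clock: 16.2
eef_pos: [597.1, -8.8, 182.2]
tcp_rot: [-0.0, 0.976, 0.217, 0.001]
force: [-0.5, 0.0, -3.1]
grip_width: 9.0
```

```bash
python3 st.py
```

```text
dx 3.53 dy 0.29 h 20.42 | Fx -0.2 Fy -0.4 Fz -3.1 | M [0.02 0.02 0.01] yaw -0.0000 tilt [0.0016 0.0011] t 16.20 w 9.0
```

>>> apply_moves:
  steps:
    - {"tx":0,"ty":0,"tz":0.1,"ax":0,"ay":0,"az":0,"fingers":1}
    - {"tx":0,"ty":0,"tz":0.1,"ax":0,"ay":0,"az":0,"fingers":1}
    - {"tx":0,"ty":0,"tz":0,"ax":0,"ay":0,"az":0,"fingers":1}

```text
clock: 16.58
eef_pos: [597.1, -8.8, 180.2]
tcp_rot: [-0.0, 0.976, 0.217, 0.001]
force: [0.4, 0.2, -2.7]
grip_width: 9.0
```

```bash
python3 st.py
```

```text
dx 3.54 dy 0.26 h 18.36 | Fx -0.0 Fy 0.4 Fz -2.7 | M [ 0.02 -0.05 -0.04] yaw -0.0000 tilt [0.0015 0.001 ] t 16.57 w 9.0
```

>>> apply_moves:
  steps:
    - {"tx":0,"ty":0,"tz":0.1,"ax":0,"ay":0,"az":0,"fingers":1}
    - {"tx":0,"ty":0,"tz":0.1,"ax":0,"ay":0,"az":0,"fingers":1}
    - {"tx":0,"ty":0,"tz":0,"ax":0,"ay":0,"az":0,"fingers":1}

```text
clock: 16.95
eef_pos: [597.1, -8.8, 178.1]
tcp_rot: [-0.0, 0.976, 0.217, 0.001]
force: [-0.9, 0.7, -2.2]
grip_width: 9.4
```

```bash
python3 st.py
```

```text
dx 3.52 dy 0.29 h 16.35 | Fx -1.0 Fy -0.5 Fz -2.2 | M [-0.01  0.03 -0.  ] yaw -0.0000 tilt [0.0015 0.0011] t 16.95 w 9.4
```

The pins have entered the bores without resistance. I'll keep lowering.

>>> apply_moves:
  steps:
    - {"tx":0,"ty":0,"tz":0.12,"ax":0,"ay":0,"az":0,"fingers":1}
    - {"tx":0,"ty":0,"tz":0.12,"ax":0,"ay":0,"az":0,"fingers":1}
    - {"tx":0,"ty":0,"tz":0.12,"ax":0,"ay":0,"az":0,"fingers":1}
    - {"tx":0,"ty":0,"tz":0.12,"ax":0,"ay":0,"az":0,"fingers":1}
    - {"tx":0,"ty":0,"tz":0,"ax":0,"ay":0,"az":0,"fingers":1}

```text
clock: 17.58
eef_pos: [597.1, -8.8, 173.4]
tcp_rot: [-0.0, 0.976, 0.217, 0.001]
force: [-0.1, 0.4, -3.0]
grip_width: 9.3
```

```bash
python3 st.py
```

```text
dx 3.52 dy 0.29 h 11.55 | Fx -0.4 Fy 0.1 Fz -3.0 | M [ 0.01 -0.04 -0.  ] yaw -0.0000 tilt [0.0015 0.0011] t 17.57 w 9.3
```

>>> apply_moves:
  steps:
    - {"tx":0,"ty":0,"tz":0.12,"ax":0,"ay":0,"az":0,"fingers":1}
    - {"tx":0,"ty":0,"tz":0.12,"ax":0,"ay":0,"az":0,"fingers":1}
    - {"tx":0,"ty":0,"tz":0.12,"ax":0,"ay":0,"az":0,"fingers":1}
    - {"tx":0,"ty":0,"tz":0.12,"ax":0,"ay":0,"az":0,"fingers":1}
    - {"tx":0,"ty":0,"tz":0,"ax":0,"ay":0,"az":0,"fingers":1}

```text
clock: 18.2
eef_pos: [597.1, -8.8, 168.5]
tcp_rot: [-0.0, 0.976, 0.217, 0.001]
force: [0.2, 0.4, -2.2]
grip_width: 9.1
```

```bash
python3 st.py
```

```text
dx 3.52 dy 0.29 h 6.74 | Fx -0.3 Fy 0.3 Fz -2.2 | M [-0.04 -0.04 -0.03] yaw 0.0000 tilt [0.0014 0.001 ] t 18.20 w 9.1
```

>>> apply_moves:
  steps:
    - {"tx":0,"ty":0,"tz":0.12,"ax":0,"ay":0,"az":0,"fingers":1}
    - {"tx":0,"ty":0,"tz":0.12,"ax":0,"ay":0,"az":0,"fingers":1}
    - {"tx":0,"ty":0,"tz":0.12,"ax":0,"ay":0,"az":0,"fingers":1}
    - {"tx":0,"ty":0,"tz":0,"ax":0,"ay":0,"az":0,"fingers":1}

```text
clock: 18.7
eef_pos: [597.1, -8.8, 164.9]
tcp_rot: [-0.0, 0.976, 0.217, 0.001]
force: [-0.4, 0.1, -2.4]
grip_width: 9.0
```

```bash
python3 st.py
```

```text
dx 3.52 dy 0.29 h 3.12 | Fx -0.3 Fy -0.3 Fz -2.4 | M [-0.04 -0.05 -0.04] yaw -0.0000 tilt [0.0014 0.0011] t 18.70 w 9.0
```

>>> apply_moves:
  steps:
    - {"tx":0,"ty":0,"tz":0.07,"ax":0,"ay":0,"az":0,"fingers":1}
    - {"tx":0,"ty":0,"tz":0.06,"ax":0,"ay":0,"az":0,"fingers":1}
    - {"tx":0,"ty":0,"tz":0.05,"ax":0,"ay":0,"az":0,"fingers":1}
    - {"tx":0,"ty":0,"tz":0,"ax":0,"ay":0,"az":0,"fingers":1}

```text
clock: 19.2
eef_pos: [597.2, -8.8, 163.3]
tcp_rot: [-0.0, 0.976, 0.217, 0.001]
force: [-0.5, -0.2, -3.3]
grip_width: 9.1
```

```bash
python3 st.py
```

```text
dx 3.58 dy 0.36 h 1.46 | Fx -0.1 Fy -0.5 Fz -3.3 | M [-0.   -0.01  0.06] yaw -0.0000 tilt [0.0017 0.001 ] t 19.20 w 9.1
```

>>> apply_moves:
  steps:
    - {"tx":0,"ty":0,"tz":0.05,"ax":0,"ay":0,"az":0,"fingers":1}
    - {"tx":0,"ty":0,"tz":0.05,"ax":0,"ay":0,"az":0,"fingers":1}
    - {"tx":0,"ty":0,"tz":0,"ax":0,"ay":0,"az":0,"fingers":1}

```text
clock: 19.58
eef_pos: [597.2, -8.8, 162.2]
tcp_rot: [-0.0, 0.976, 0.217, 0.001]
force: [0.3, -0.8, -2.4]
grip_width: 9.2
```

```bash
python3 st.py
```

```text
dx 3.55 dy 0.36 h 0.44 | Fx 0.8 Fy -0.1 Fz -2.4 | M [-0.02  0.   -0.01] yaw 0.0000 tilt [0.0016 0.0011] t 19.57 w 9.2
```

>>> apply_moves:
  steps:
    - {"tx":0,"ty":0,"tz":0.05,"ax":0,"ay":0,"az":0,"fingers":1}
    - {"tx":0,"ty":0,"tz":0.05,"ax":0,"ay":0,"az":0,"fingers":1}
    - {"tx":0,"ty":0,"tz":0,"ax":0,"ay":0,"az":0,"fingers":1}

```text
clock: 19.95
eef_pos: [597.3, -8.7, 161.7]
tcp_rot: [-0.0, 0.976, 0.217, 0.001]
force: [-0.1, 0.4, 1.2]
grip_width: 8.8
```

```bash
python3 st.py
```

```text
dx 3.52 dy 0.49 h -0.07 | Fx -0.4 Fy 0.1 Fz 1.2 | M [ 0.05  0.12 -0.06] yaw 0.0000 tilt [0.0022 0.0011] t 19.95 w 8.8
```

The knuckles are seated: Fz has turned upward and h ≈ 0. I'll loosen the fingers slightly so the handle can be led round with slack.

>>> apply_moves:
  steps:
    - {"tx":0,"ty":0,"tz":0,"ax":0,"ay":0,"az":0,"fingers":1}
    - {"tx":0,"ty":0,"tz":0,"ax":0,"ay":0,"az":0,"fingers":0.8}
    - {"tx":0,"ty":0,"tz":0,"ax":0,"ay":0,"az":0,"fingers":0.8}
    - {"tx":0,"ty":0,"tz":0,"ax":0,"ay":0,"az":0,"fingers":0.8}
    - {"tx":0,"ty":0,"tz":0,"ax":0,"ay":0,"az":0,"fingers":0.8}

```text
clock: 20.58
eef_pos: [597.3, -8.8, 161.2]
tcp_rot: [-0.0, 0.976, 0.217, 0.001]
force: [-0.8, -0.2, -0.1]
grip_width: 17.0
```

```bash
python3 st.py;  python3 - <<'E'
from h import *
import cv2
a=imaging.capture('scene')[:,:,::-1]
sc=np.array([591.136,-190.952,-1.133]);S=imaging.get_calibration('scene')
print(proj(S,place(sc,[[-94,82.4,56+80],[-94,82.4,56],[-94-72,82.4,174+20],[-94-162,82.4,154]])).round(1).tolist())
cv2.imwrite('pics/z4.png',cv2.resize(a[140:290,120:320],(800,600),interpolation=cv2.INTER_CUBIC))
E
```

```text
dx 3.66 dy 0.41 h -0.56 | Fx -0.2 Fy -0.8 Fz -0.1 | M [ 0.03  0.01 -0.1 ] yaw -0.0001 tilt [0.0018 0.001 ] t 20.57 w 17.0
[[182.4, 199.1], [188.4, 219.0], [211.4, 185.7], [254.9, 200.1]]
```

View pics/z4.png

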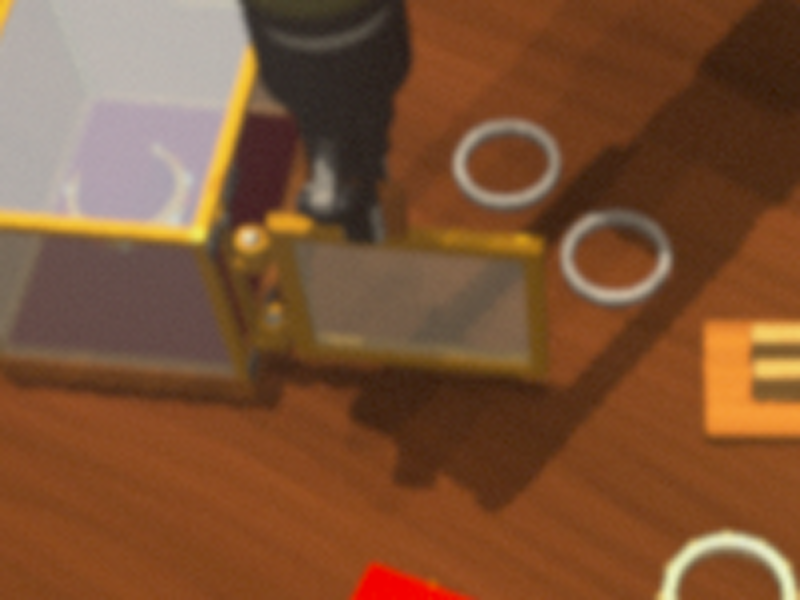

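The door is fully home: ring tops at (182.5,199.5) and (188.5,219) match the prediction. I'll raise the loose fingers 15 mm so they clear the showcase top, then swing.

>>> apply_moves:
  steps:
    - {"tx":0,"ty":0,"tz":-0.5,"ax":0,"ay":0,"az":0,"fingers":0.8}
    - {"tx":0,"ty":0,"tz":-1,"ax":0,"ay":0,"az":0,"fingers":0.8}
    - {"tx":-0.2,"ty":0,"tz":0,"ax":0,"ay":0,"az":0,"fingers":0.8}
    - {"tx":-0.2,"ty":0.01,"tz":0,"ax":0,"ay":0,"az":-0.03,"fingers":0.8}
    - {"tx":-0.4,"ty":0.01,"tz":0,"ax":0,"ay":0,"az":-0.06,"fingers":0.8}

```text
clock: 21.25
eef_pos: [589.9, -12.5, 176.2]
tcp_rot: [-0.0, 0.965, 0.262, 0.001]
force: [0.2, -0.4, 0.0]
grip_width: 17.1
```

>>> apply_moves:
  steps:
    - {"tx":-0.55,"ty":0.02,"tz":0,"ax":0,"ay":0,"az":-0.08,"fingers":0.8}
    - {"tx":-0.55,"ty":0.02,"tz":0,"ax":0,"ay":0,"az":-0.08,"fingers":0.8}
    - {"tx":-0.55,"ty":0.02,"tz":0,"ax":0,"ay":0,"az":-0.08,"fingers":0.8}
    - {"tx":-0.55,"ty":0.02,"tz":0,"ax":0,"ay":0,"az":-0.08,"fingers":0.8}
    - {"tx":-0.55,"ty":0.02,"tz":0,"ax":0,"ay":0,"az":-0.08,"fingers":0.8}

```text
clock: 21.88
eef_pos: [569.2, -30.7, 176.0]
tcp_rot: [-0.0, 0.893, 0.449, 0.001]
force: [-0.1, 0.2, 0.9]
grip_width: 17.4
```

```bash
cat > arc.py <<'E'
from plan import *
s,M,y=yawof();p=s['eef_pos'][:2]-[625.9,-70.9];d=np.array([np.sin(y),-np.cos(y)])
print('yaw turned %.3f radial %.1f cross %.1f z %.1f F %s w %.1f t %.2f'%(y-.438,-p@d,p@[np.cos(y),np.sin(y)],s['eef_pos'][2],s['force'].round(1),s['grip_width'],s['clock']))
E
python3 arc.py
```

```text
yaw turned 0.494 radial 69.5 cross -1.6 z 176.0 F [-0.1  0.2  0.9] w 17.4 t 21.88
```

>>> apply_moves:
  steps:
    - {"tx":-0.55,"ty":0.02,"tz":0,"ax":0,"ay":0,"az":-0.08,"fingers":0.8}
    - {"tx":-0.55,"ty":0.02,"tz":0,"ax":0,"ay":0,"az":-0.08,"fingers":0.8}
    - {"tx":-0.55,"ty":0.02,"tz":0,"ax":0,"ay":0,"az":-0.08,"fingers":0.8}
    - {"tx":-0.55,"ty":0.02,"tz":0,"ax":0,"ay":0,"az":-0.08,"fingers":0.8}
    - {"tx":-0.55,"ty":0.02,"tz":0,"ax":0,"ay":0,"az":-0.08,"fingers":0.8}

```text
clock: 22.5
eef_pos: [557.4, -55.4, 176.0]
tcp_rot: [-0.0, 0.786, 0.618, 0.001]
force: [0.4, -0.4, 0.3]
grip_width: 17.3
```

>>> apply_moves:
  steps:
    - {"tx":-0.55,"ty":0.02,"tz":0,"ax":0,"ay":0,"az":-0.08,"fingers":0.8}
    - {"tx":-0.55,"ty":0.02,"tz":0,"ax":0,"ay":0,"az":-0.08,"fingers":0.8}
    - {"tx":-0.5,"ty":0.02,"tz":0,"ax":0,"ay":0,"az":-0.07,"fingers":0.8}
    - {"tx":-0.4,"ty":0.02,"tz":0,"ax":0,"ay":0,"az":-0.06,"fingers":0.8}
    - {"tx":-0.3,"ty":0.01,"tz":0,"ax":0,"ay":0,"az":-0.04,"fingers":0.8}

```text
clock: 23.12
eef_pos: [555.7, -78.2, 175.9]
tcp_rot: [-0.0, 0.675, 0.738, 0.001]
force: [0.3, -0.2, -0.4]
grip_width: 17.2
```

```bash
python3 arc.py
```

```text
yaw turned 1.222 radial 70.6 cross -1.0 z 175.9 F [ 0.3 -0.2 -0.4] w 17.2 t 23.12
```

>>> apply_moves:
  steps:
    - {"tx":-0.35,"ty":0.02,"tz":0,"ax":0,"ay":0,"az":-0.05,"fingers":0.8}
    - {"tx":-0.35,"ty":0.02,"tz":0,"ax":0,"ay":0,"az":-0.05,"fingers":0.8}
    - {"tx":-0.35,"ty":0.02,"tz":0,"ax":0,"ay":0,"az":-0.05,"fingers":0.8}
    - {"tx":-0.3,"ty":0.02,"tz":0,"ax":0,"ay":0,"az":-0.05,"fingers":0.8}
    - {"tx":-0.25,"ty":0.02,"tz":0,"ax":0,"ay":0,"az":-0.04,"fingers":0.8}

```text
clock: 23.75
eef_pos: [559.5, -93.6, 175.8]
tcp_rot: [-0.0, 0.582, 0.814, 0.001]
force: [-1.0, -0.2, -0.1]
grip_width: 17.0
```

```bash
python3 arc.py
```

```text
yaw turned 1.462 radial 70.2 cross -0.0 z 175.8 F [-1.  -0.2 -0.1] w 17.0 t 23.75
```

>>> apply_moves:
  steps:
    - {"tx":-0.2,"ty":0.01,"tz":0,"ax":0,"ay":0,"az":-0.03,"fingers":0.8}
    - {"tx":-0.15,"ty":0,"tz":0,"ax":0,"ay":0,"az":-0.02,"fingers":0.8}
    - {"tx":-0.1,"ty":0,"tz":0,"ax":0,"ay":0,"az":-0.02,"fingers":0.8}
    - {"tx":0,"ty":0,"tz":0,"ax":0,"ay":0,"az":0,"fingers":0.8}
    - {"tx":0,"ty":0,"tz":0,"ax":0,"ay":0,"az":0,"fingers":0.8}

```text
clock: 24.38
eef_pos: [561.6, -97.8, 176.2]
tcp_rot: [0.0, 0.554, 0.833, 0.001]
force: [-0.5, 0.7, 0.5]
grip_width: 16.5
```

```bash
python3 arc.py
```

```text
yaw turned 1.530 radial 69.7 cross 0.1 z 176.2 F [-0.5  0.7  0.5] w 16.5 t 24.38
```

>>> apply_moves:
  steps:
    - {"tx":-0.14,"ty":0,"tz":0,"ax":0,"ay":0,"az":-0.02,"fingers":0.8}
    - {"tx":-0.14,"ty":0,"tz":0,"ax":0,"ay":0,"az":-0.02,"fingers":0.8}
    - {"tx":-0.1,"ty":0,"tz":0,"ax":0,"ay":0,"az":0,"fingers":0.8}
    - {"tx":0,"ty":0,"tz":0,"ax":0,"ay":0,"az":0,"fingers":0.8}

```text
clock: 24.88
eef_pos: [563.2, -101.4, 176.1]
tcp_rot: [0.0, 0.537, 0.844, 0.001]
force: [-0.4, -0.5, 0.6]
grip_width: 17.2
```

```bash
python3 arc.py
```

```text
yaw turned 1.570 radial 69.7 cross -1.1 z 176.1 F [-0.4 -0.5  0.6] w 17.2 t 24.88
```

>>> apply_moves:
  steps:
    - {"tx":-0.07,"ty":0,"tz":0,"ax":0,"ay":0,"az":0,"fingers":0.8}
    - {"tx":-0.07,"ty":0,"tz":0,"ax":0,"ay":0,"az":0,"fingers":0.8}
    - {"tx":0,"ty":0,"tz":0,"ax":0,"ay":0,"az":0,"fingers":0.8}

```text
clock: 25.25
eef_pos: [563.8, -102.6, 176.1]
tcp_rot: [0.0, 0.537, 0.844, 0.001]
force: [-0.2, -0.6, -0.7]
grip_width: 17.0
```

```bash
python3 arc.py
```

```text
yaw turned 1.570 radial 69.7 cross -2.4 z 176.1 F [-0.2 -0.6 -0.7] w 17.0 t 25.25
```

>>> apply_moves:
  steps:
    - {"tx":-0.05,"ty":0,"tz":0,"ax":0,"ay":0,"az":0,"fingers":0.8}
    - {"tx":-0.05,"ty":0,"tz":0,"ax":0,"ay":0,"az":0,"fingers":0.8}
    - {"tx":0,"ty":0,"tz":0,"ax":0,"ay":0,"az":0,"fingers":0.8}

```text
clock: 25.62
eef_pos: [564.2, -103.5, 176.1]
tcp_rot: [0.0, 0.537, 0.844, 0.001]
force: [0.2, 0.3, 0.6]
grip_width: 17.3
```

```bash
python3 arc.py
```

```text
yaw turned 1.570 radial 69.7 cross -3.4 z 176.1 F [0.2 0.3 0.6] w 17.3 t 25.62
```

>>> apply_moves:
  steps:
    - {"tx":-0.05,"ty":0,"tz":0,"ax":0,"ay":0,"az":0,"fingers":0.8}
    - {"tx":-0.05,"ty":0,"tz":0,"ax":0,"ay":0,"az":0,"fingers":0.8}
    - {"tx":0,"ty":0,"tz":0,"ax":0,"ay":0,"az":0,"fingers":0.8}

```text
clock: 26.0
eef_pos: [564.6, -104.4, 176.2]
tcp_rot: [0.0, 0.537, 0.844, 0.001]
force: [-0.1, -0.4, -0.1]
grip_width: 17.2
```

```bash
python3 arc.py
```

```text
yaw turned 1.570 radial 69.7 cross -4.4 z 176.2 F [-0.1 -0.4 -0.1] w 17.2 t 26.00
```

>>> apply_moves:
  steps:
    - {"tx":-0.05,"ty":0,"tz":0,"ax":0,"ay":0,"az":0,"fingers":0.8}
    - {"tx":-0.05,"ty":0,"tz":0,"ax":0,"ay":0,"az":0,"fingers":0.8}
    - {"tx":0,"ty":0,"tz":0,"ax":0,"ay":0,"az":0,"fingers":0.8}

```text
clock: 26.38
eef_pos: [565.1, -105.3, 176.1]
tcp_rot: [0.0, 0.537, 0.844, 0.001]
force: [-1.0, -0.2, -0.6]
grip_width: 16.8
```

```bash
python3 arc.py;  python3 - <<'E'
from h import *
import cv2
a=imaging.capture('scene')[:,:,::-1]
sc=np.array([591.136,-190.952,-1.133]);S=imaging.get_calibration('scene')
L=[[-94,82.4-72,194],[-94,82.4-12,154],[-94,82.4-162,154],[-94,82.4-162,24]]
print(((proj(S,place(sc,L))-[120,100])*4).round(1).tolist())
cv2.imwrite('pics/z5.png',cv2.resize(a[100:250,120:320],(800,600),interpolation=cv2.INTER_CUBIC))
E
```

```text
yaw turned 1.570 radial 69.7 cross -5.4 z 176.1 F [-1.  -0.2 -0.6] w 16.8 t 26.38
[[259.9, 228.5], [248.8, 359.5], [303.9, 157.9], [334.1, 295.6]]
```

View pics/z5.png

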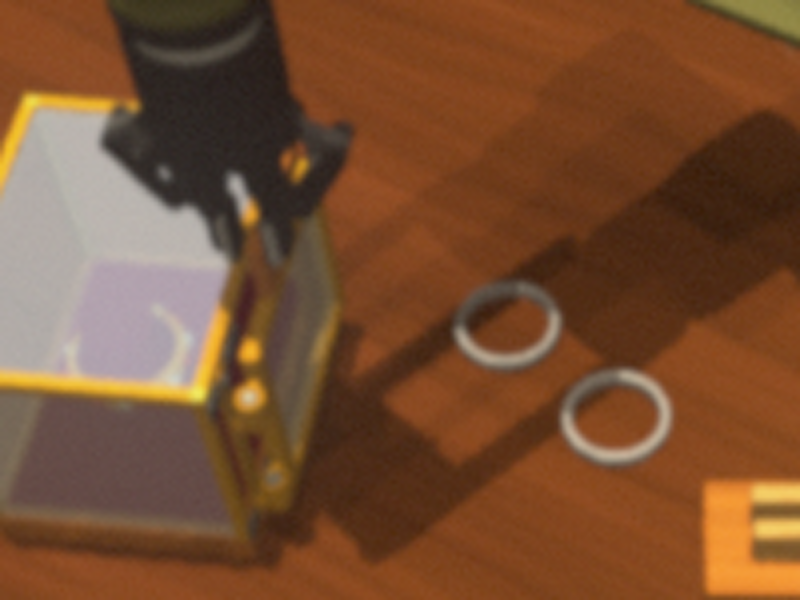

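The door is almost shut: its free lower corner is at about (340,298), against (334,296) predicted for fully shut. A little more pushing.

>>> apply_moves:
  steps:
    - {"tx":-0.05,"ty":0,"tz":0,"ax":0,"ay":0,"az":0,"fingers":0.8}
    - {"tx":-0.05,"ty":0,"tz":0,"ax":0,"ay":0,"az":0,"fingers":0.8}
    - {"tx":0,"ty":0,"tz":0,"ax":0,"ay":0,"az":0,"fingers":0.8}

```text
clock: 26.8
eef_pos: [565.2, -105.6, 176.1]
tcp_rot: [-0.0, 0.537, 0.844, 0.001]
force: [-0.8, 2.0, 2.0]
grip_width: 17.3
```

```bash
python3 arc.py
```

```text
yaw turned 1.570 radial 69.7 cross -5.8 z 176.1 F [-0.8  2.   2. ] w 17.3 t 26.80
```

>>> apply_moves:
  steps:
    - {"tx":-0.05,"ty":0,"tz":0,"ax":0,"ay":0,"az":0,"fingers":0.8}
    - {"tx":-0.05,"ty":0,"tz":0,"ax":0,"ay":0,"az":0,"fingers":0.8}
    - {"tx":0,"ty":0,"tz":0,"ax":0,"ay":0,"az":0,"fingers":0.8}

```text
clock: 27.18
eef_pos: [565.2, -105.8, 176.1]
tcp_rot: [-0.001, 0.537, 0.844, 0.002]
force: [-1.8, 5.1, 2.0]
grip_width: 17.1
```

```bash
python3 arc.py
```

```text
yaw turned 1.570 radial 69.7 cross -5.9 z 176.1 F [-1.8  5.1  2. ] w 17.1 t 27.18
```

It is against the stop at 5 N. I'll ease off to centre the slack and lift clear.

>>> apply_moves:
  steps:
    - {"tx":0.2,"ty":0,"tz":0,"ax":0,"ay":0,"az":0,"fingers":0.8}
    - {"tx":0.35,"ty":0,"tz":0,"ax":0,"ay":0,"az":0,"fingers":0.8}
    - {"tx":0,"ty":0,"tz":-0.5,"ax":0,"ay":0,"az":0,"fingers":0.8}
    - {"tx":0,"ty":0,"tz":-1,"ax":0,"ay":0,"az":0,"fingers":0.8}
    - {"tx":0,"ty":0,"tz":-1.5,"ax":0,"ay":0,"az":0,"fingers":0.8}

```text
clock: 27.8
eef_pos: [563.5, -102.4, 206.9]
tcp_rot: [0.0, 0.537, 0.844, 0.001]
force: [0.2, 0.2, 0.6]
grip_width: 16.9
```

>>> apply_moves:
  steps:
    - {"tx":0,"ty":0,"tz":-3,"ax":0,"ay":0,"az":0,"fingers":0.8}
    - {"tx":0,"ty":0,"tz":-4,"ax":0,"ay":0,"az":0,"fingers":0.8}
    - {"tx":0,"ty":0,"tz":-4,"ax":0,"ay":0,"az":0,"fingers":0.8}
    - {"tx":0,"ty":0,"tz":0,"ax":0,"ay":0,"az":0,"fingers":0.8}

```text
clock: 28.3
eef_pos: [565.7, -103.0, 321.6]
tcp_rot: [0.005, 0.537, 0.844, 0.002]
force: [0.2, 0.4, -0.1]
grip_width: 16.8
```

```bash
python3 arc.py;  python3 - <<'E'
from h import *
import cv2
a=imaging.capture('scene')[:,:,::-1];b=imaging.capture('wrist')[:,:,::-1];w=imaging.get_calibration('wrist')
sc=np.array([591.136,-190.952,-1.133]);S=imaging.get_calibration('scene')
L=[[-94,82.4-72,194],[-94,82.4-12,154],[-94,82.4-162,154],[-94,82.4-162,24],[-94,82.4,136],[-94,82.4,56]]
P=place(sc,L)
print(((proj(S,P)-[140,120])*4).round(0).tolist(),(proj(w,P)*[400/560,300/420]).round(0).tolist())
cv2.imwrite('pics/z6.png',np.hstack([cv2.resize(a[120:270,140:240],(400,600),interpolation=cv2.INTER_CUBIC),np.vstack([cv2.resize(b,(400,300)),np.zeros((300,400,3),np.uint8)])]))
E
```

```text
yaw turned 1.570 radial 68.1 cross -3.6 z 321.6 F [ 0.2  0.4 -0.1] w 16.8 t 28.30
[[180.0, 149.0], [169.0, 280.0], [224.0, 78.0], [254.0, 216.0], [170.0, 316.0], [194.0, 396.0]] [[199.0, 144.0], [199.0, 176.0], [199.0, 63.0], [198.0, 65.0], [198.0, 178.0], [198.0, 159.0]]
```

View pics/z6.png

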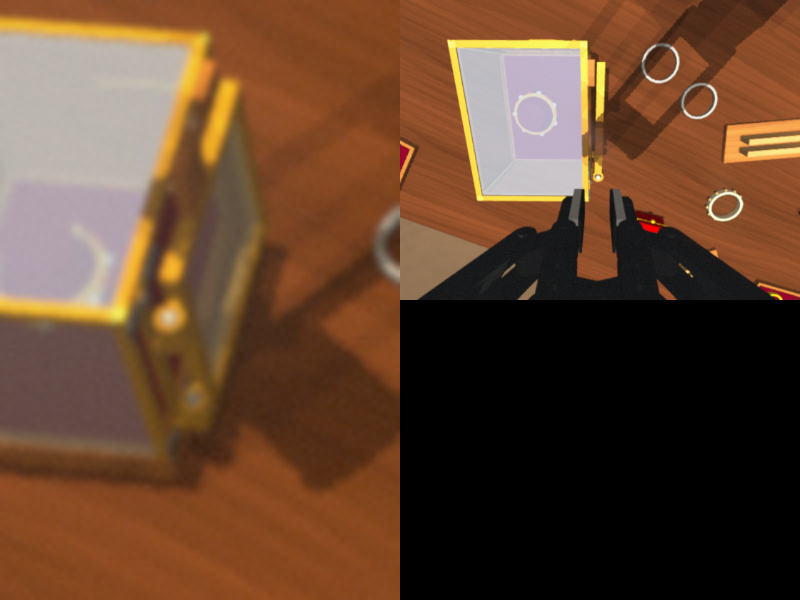

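The door hangs shut, with its rail running from (598,178) to (601,64) in the wrist view. I'll measure the angle numerically before handing in.

```bash
python3 - <<'E'
from h import *
import cv2
w=imaging.get_calibration('wrist');b=imaging.capture('wrist')
hsv=cv2.cvtColor(b,cv2.COLOR_RGB2HSV)
m=((hsv[...,0]>20)&(hsv[...,0]<34)&(hsv[...,1]>140)&(hsv[...,2]>150)).astype(np.uint8)
n,lab,st,ce=cv2.connectedComponentsWithStats(m)
for i in range(1,n):
    if st[i,4]>60: print(i,st[i].tolist(),ce[i].round(1).tolist())
sc=np.array([591.136,-190.952,-1.133])
for a in (0,.02,.04,.06):
    d=lambda r,z:[-94-r*np.sin(a),82.4-r*np.cos(a),z]
    print(a,proj(w,place(sc,[d(r,154) for r in (17,40,70,120,157)]+[d(0,136)])).round(1).tolist())
print('showcase front top edge',proj(w,place(sc,[[-80,105,165],[-80,-105,165]])).round(1).tolist())
for r in range(80,260,12):
    x=np.where(m[r,240:320])[0]+240; print(r,x.min() if len(x) else None,[ (g[0],g[-1]) for g in np.split(x,np.where(np.diff(x)>1)[0]+1) if len(g)])
cv2.imwrite('pics/z7.png',cv2.resize(b[50:270,220:320,::-1],(400,600),interpolation=cv2.INTER_CUBIC))
E
```

```text
1 [65, 57, 188, 227, 4531] [132.9, 143.0]
5 [252, 68, 10, 110, 898] [256.7, 118.6]
6 [273, 88, 14, 81, 867] [278.9, 124.2]
11 [255, 223, 9, 55, 332] [258.3, 248.0]
12 [270, 228, 14, 28, 189] [275.8, 241.0]
0 [[277.9, 241.5], [278.0, 220.2], [278.1, 190.8], [278.3, 137.6], [278.4, 94.3], [277.8, 249.0]]
0.02 [[278.3, 241.5], [278.8, 220.2], [279.5, 190.9], [280.9, 137.7], [282.0, 94.3], [277.8, 249.0]]
0.04 [[278.6, 241.5], [279.6, 220.2], [281.0, 190.9], [283.5, 137.7], [285.6, 94.5], [277.8, 249.0]]
0.06 [[278.9, 241.5], [280.4, 220.2], [282.5, 191.0], [286.2, 137.9], [289.2, 94.6], [277.8, 249.0]]
showcase front top edge [[264.1, 281.5], [261.3, 54.2]]
80 252 [(np.int64(252), np.int64(261))]
92 253 [(np.int64(253), np.int64(261)), (np.int64(274), np.int64(285))]
104 253 [(np.int64(253), np.int64(261)), (np.int64(274), np.int64(285))]
116 253 [(np.int64(253), np.int64(261)), (np.int64(274), np.int64(285))]
128 253 [(np.int64(253), np.int64(260)), (np.int64(274), np.int64(284))]
140 253 [(np.int64(253), np.int64(260)), (np.int64(274), np.int64(284))]
152 253 [(np.int64(253), np.int64(260)), (np.int64(274), np.int64(283))]
164 254 [(np.int64(254), np.int64(260)), (np.int64(273), np.int64(278))]
176 255 [(np.int64(255), np.int64(255)), (np.int64(258), np.int64(259))]
188 None []
200 None []
212 None []
224 255 [(np.int64(255), np.int64(260))]
236 255 [(np.int64(255), np.int64(261)), (np.int64(272), np.int64(280))]
248 255 [(np.int64(255), np.int64(261)), (np.int64(270), np.int64(270)), (np.int64(281), np.int64(282))]
```

The door is about 0.02 rad from parallel, inside the 0.06 limit, and home on the pins. Handing in.

```bash
python3 -c "
from station import robot,get_state
s=get_state();print(s['clock'],s['force'].round(1));print(robot.finish_job())"
```

```text
28.45 [-0.1  0.5 -0.3]
the job is handed in; nothing more can be done
None
```

The door is hung on both pins and swung shut against the stop. The gripper is clear of it, and I handed the job in at 28.5 s of the 72 s allowed. No verdict was reported.

- **Grasp and lift:** I took the door by its wooden handle and lifted it straight out of the rack.
- **Finding the hinge:** I felt for the pin sides with a knuckle. The first touch read about 6 N, the second about 1 N.
- **Hanging:** The knuckles went down over the pins with no resistance until they seated. There the tool force rose by about 4 N and the estimated height was within 1 mm of home.
- **Closing:** I swung the door shut with the fingers loose around the handle, pressed it to the stop at about 5 N, then lifted clear.

**Last checks:**
- **Home on the pins:** The scene picture with the door still open showed the knuckle tops within about half a pixel of their predicted home positions.
- **Shut:** The wrist camera measured the door about 0.02 rad from parallel, against the 0.06 limit. The scene picture put the free end about 3 mm out, which agrees.
- **Robot clear:** The wrist force was near zero with the fingers well above the door.
- **Bangles and box:** Nothing came near them, but I did not measure their positions at the end.

**One disagreement:** Touching the pin put the knuckles 3 to 4 mm off where the gripper pose said they should be. The pictures showed the same offset, so I took the handle to be gripped off-centre and allowed for it.

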